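# Find the full sugar canister by weight and hold it up

### The arm

A 7-joint arm with a two-finger parallel gripper is mounted at the origin on a cart in front of the work surface, level with it; the furniture and walls round the work are solid. World frame = base frame: x ahead of the robot, y to its left, z up, the work surface at z = 0. Lengths are in mm, angles in rad, forces in N, time in s.
With the tool pointing down it reaches from about 425 to 875 mm from the base axis. Payload 8.4 kg.
Tool frame: the origin (TCP) lies at the very end of the fingers, on their centre line; the grasp point (between the pads) lies 19 mm behind it; z points along the fingers, y is the direction in which the jaws open and shut (so a half turn about z gives the same grasp; the last joint's range is limited). The gripper opens to 85 mm and grips with 20 to 120 N. Pads are 22 mm wide; open, the fingers measure 114 mm over their backs; the gripper's body (76 mm by 85 mm) begins 54 mm behind the grasp point. The pads swing forward as they close: fully open they stand 13 mm farther back than shut.
Start: joints at [1.109, 0.333, 0.04, 1.465, -0.013, 1.343, -0.059], TCP at [230.657, -607.667, 195.308] pointing down, gripper open.
Joint ranges: [-2.58, 2.58], [-0.38, 2.09], [-1.3, 1.39], [0.25, 2.4], [-1.5, 4.64], [0.08, 2.09], [-2.65, 2.65]. Speed limits (rad/s): [2.22, 2.22, 2.79, 2.79, 3.14, 3.14, 3.14].

### API

Orientations are given as a unit quaternion [x, y, z, w].
In Python, from rig import manip, viewer, job, models gives the robot as it stands. The module is installed in compiled form; this text tells all that it offers.
- The arm moves only by the tool servo_tool, never from a script. Its argument "increments" is a list of rows, each an object with "jaw": the closure, from 0 (fully open) to 1 (shut); "slide": the shift along the tool's x, y, z in cm, a list of three; "spin": the turn about the tool's z in degrees. A call has 1 to 12 rows; each row shifts and turns the pose as measured when the row begins, along the tool's axes as they then stand; what a row does not reach is not made up. A row lasts 1/12 s, in which the tool goes at most 41.7 mm and 7.16 degrees, less where a joint would pass 70% of its speed; a pose out of reach is approached as far as the arm can. A call with a gripper value outside its range is refused whole. The fingers move at their own pace and stop on an object; the grip force is fixed at half the most. Time passes only in rows, so rows that do not move let the fingers close. It gives the time, the measured TCP pose, the force and the opening at its end, in the units of the state.
- manip.observe(): the state, without advancing time (a new reading comes with each control period).
- viewer.get_image(name): name is "side" or "top"; returns a dict with "frame" (400x640x3 uint8, red, green, blue), "range_z" (400x640 float32, mm along the optical axis (not along the pixel's ray), 0 where there is no reading), "vertical_fov" (degrees; the focal length in pixels is half the picture's height over the tangent of half this angle, whatever the lens; pixels are square), "cx", "cy" (the principal point, pixels), "rvec" (rotation vector, rad) and "tvec" (3), from world to camera coordinates, as OpenCV has them. Camera axes: x right, y down, z forward; pixel columns grow to the right and rows downward; lengths in mm; the calibration is good to about 2 mm. A picture is of the moment at which its call begins.
- job.hand_in(): hands the job in, once; it reports no verdict.
Trained networks look in a picture, given as the dict that the camera call returned (one of the last four; its "shot" number tells which), for a name from the list of things; names that differ only in an ending like _2 or _b are one class to them, and where a whole thing is asked for, a point or a joint stands for the part that bears it (a point fixed in the world has none). Each returns a list of dicts, best first, with "score" (0 to 1); they miss things now and then, are a little off and sometimes report something else, mostly with a low value. They report only what shows in the picture. A call takes as long as a camera call.
- models.spot_in(thing, picture): "location" ([x, y, z] in mm, in world coordinates, good to about 4 mm: the middle of the surface that is visible of it).
- models.pinpoint(thing, picture): "location" ([x, y, z] in mm, in world coordinates, good to about 4 mm: a listed point, or the origin of a listed thing).
The state is a dict: "time": time; "joint_pos": joint angles; "dq": joint speeds; "effort": joint torques, N m; "ee_pos": TCP position; "tool_rot": TCP orientation; "force": force on the tool from outside, world axes, zero at the start; "wrist_torque": the same for the moment, N m; "grip_width": finger opening in mm.
Only numpy, scipy, OpenCV 4.12 (cv2) and the standard library are available. Lean on these libraries where they do the work, as an engineer would, in place of code of your own. Each camera call takes 0.05 s, during which the arm holds its last target.

### The job

Of the three identical closed sugar canisters in the open front part of the worktop (not the one at the back by the coasters) two are nearly empty and one is full: heft them to find out which, set the two light ones down gently in the two round wells of the wooden stand, and finish holding the full one up, upright and still, with at least 12 cm of air under it. The program ends while the gripper holds it, so do not put it down or let go; do not tip or drop a canister, and leave the mug, the scoop and the little bowl where they are.

Things in the scene. Friction and masses are not known exactly. Their poses are not given: they have to be found in the camera images.
- tin_a: black closed round canister, 77 mm across, 100 mm high; lid fixed on, its top 87 mm up; small round knob 20 mm across from 87 to 100 mm up, to pick it up by. Origin: centre of the underside, z up. Looks like the other two; nearly empty it weighs 0.3 to 0.4 kg, full 0.63 to 0.77 kg; which place has the full one varies. (A similar one far back by the coasters is fixed, not one of the three.)
- tin_b: black closed round canister, 77 mm across, 100 mm high; lid fixed on, its top 87 mm up; small round knob 20 mm across from 87 to 100 mm up, to pick it up by. Origin: centre of the underside, z up. Looks like the other two; nearly empty it weighs 0.3 to 0.4 kg, full 0.63 to 0.77 kg; which place has the full one varies. (A similar one far back by the coasters is fixed, not one of the three.)
- tin_c: black closed round canister, 77 mm across, 100 mm high; lid fixed on, its top 87 mm up; small round knob 20 mm across from 87 to 100 mm up, to pick it up by. Origin: centre of the underside, z up. Looks like the other two; nearly empty it weighs 0.3 to 0.4 kg, full 0.63 to 0.77 kg; which place has the full one varies. (A similar one far back by the coasters is fixed, not one of the three.)
- stand: fixed light wooden stand, 170 x 250 x 26 mm, with two round wells side by side along its y axis and, in front of them (towards its -x), a long groove with a teaspoon lying in it (the spoon is part of the stand). Origin: centre of the underside, z up
- well_left (a point): centre of the mouth of the stand's left (its +y) round well (86 mm across with a small chamfer, 16 mm deep), level with the stand's top, which is 26 mm above the worktop; a seated canister's underside is thus 10 mm above the worktop
- well_right (a point): centre of the mouth of the stand's right (its -y) round well (86 mm across with a small chamfer, 16 mm deep), level with the stand's top, which is 26 mm above the worktop; a seated canister's underside is thus 10 mm above the worktop
- mug: ochre and brown glazed mug, 120 x 87 x 72 mm with its handle. Bystander, to be left where it is. Origin: centre of the underside
- scoop: brass coffee scoop, 42 x 82 x 25 mm. Bystander, to be left where it is. Origin: centre of the underside
- bowl: little yellow pinch bowl, 52 mm across, 18 mm high. Bystander, to be left where it is. Origin: centre of the underside

How it is judged (in metres and radians):
On the way, in this order (a step that is already met when the one before it is completed fails the run):
1. one of the light canisters stands in a well, released (((((horizontal distance between tin_a and well_left below 0.012 m and z of tin_a in the frame of well_left below -0.011 m) or (horizontal distance between tin_a and well_right below 0.012 m and z of tin_a in the frame of well_right below -0.011 m)) and angle between tin_a's own z axis and vertical below 0.1 rad and contact force between the arm and tin_a below 0.2 N and linear speed of tin_a below 0.03 m/s and contact force between tin_a and stand below 5.2 N) or (((horizontal distance between tin_b and well_left below 0.012 m and z of tin_b in the frame of well_left below -0.011 m) or (horizontal distance between tin_b and well_right below 0.012 m and z of tin_b in the frame of well_right below -0.011 m)) and angle between tin_b's own z axis and vertical below 0.1 rad and contact force between the arm and tin_b below 0.2 N and linear speed of tin_b below 0.03 m/s and contact force between tin_b and stand below 5.2 N) or (((horizontal distance between tin_c and well_left below 0.012 m and z of tin_c in the frame of well_left below -0.011 m) or (horizontal distance between tin_c and well_right below 0.012 m and z of tin_c in the frame of well_right below -0.011 m)) and angle between tin_c's own z axis and vertical below 0.1 rad and contact force between the arm and tin_c below 0.2 N and linear speed of tin_c below 0.03 m/s and contact force between tin_c and stand below 5.2 N))), for 0.2 s.
2. both light canisters stand in the wells, released ((((((horizontal distance between tin_b and well_left below 0.012 m and z of tin_b in the frame of well_left below -0.011 m) or (horizontal distance between tin_b and well_right below 0.012 m and z of tin_b in the frame of well_right below -0.011 m)) and angle between tin_b's own z axis and vertical below 0.1 rad and contact force between the arm and tin_b below 0.2 N and linear speed of tin_b below 0.03 m/s and contact force between tin_b and stand below 5.2 N) and (((horizontal distance between tin_c and well_left below 0.012 m and z of tin_c in the frame of well_left below -0.011 m) or (horizontal distance between tin_c and well_right below 0.012 m and z of tin_c in the frame of well_right below -0.011 m)) and angle between tin_c's own z axis and vertical below 0.1 rad and contact force between the arm and tin_c below 0.2 N and linear speed of tin_c below 0.03 m/s and contact force between tin_c and stand below 5.2 N)) or ((((horizontal distance between tin_a and well_left below 0.012 m and z of tin_a in the frame of well_left below -0.011 m) or (horizontal distance between tin_a and well_right below 0.012 m and z of tin_a in the frame of well_right below -0.011 m)) and angle between tin_a's own z axis and vertical below 0.1 rad and contact force between the arm and tin_a below 0.2 N and linear speed of tin_a below 0.03 m/s and contact force between tin_a and stand below 5.2 N) and (((horizontal distance between tin_c and well_left below 0.012 m and z of tin_c in the frame of well_left below -0.011 m) or (horizontal distance between tin_c and well_right below 0.012 m and z of tin_c in the frame of well_right below -0.011 m)) and angle between tin_c's own z axis and vertical below 0.1 rad and contact force between the arm and tin_c below 0.2 N and linear speed of tin_c below 0.03 m/s and contact force between tin_c and stand below 5.2 N)) or ((((horizontal distance between tin_a and well_left below 0.012 m and z of tin_a in the frame of well_left below -0.011 m) or (horizontal distance between tin_a and well_right below 0.012 m and z of tin_a in the frame of well_right below -0.011 m)) and angle between tin_a's own z axis and vertical below 0.1 rad and contact force between the arm and tin_a below 0.2 N and linear speed of tin_a below 0.03 m/s and contact force between tin_a and stand below 5.2 N) and (((horizontal distance between tin_b and well_left below 0.012 m and z of tin_b in the frame of well_left below -0.011 m) or (horizontal distance between tin_b and well_right below 0.012 m and z of tin_b in the frame of well_right below -0.011 m)) and angle between tin_b's own z axis and vertical below 0.1 rad and contact force between the arm and tin_b below 0.2 N and linear speed of tin_b below 0.03 m/s and contact force between tin_b and stand below 5.2 N)))), for 0.2 s.
At the end, for the whole second after the job is handed in: A light canister in each well (presses on it under 5.2 N): upright (0.1 rad), underside over 11 mm below the rim, within 12 mm of centre, still, untouched. The third one gripped, underside over 0.12 m up, leaning under 0.35 rad, below 0.05 m/s, clear of the others and the stand ((((((horizontal distance between tin_b and well_left below 0.012 m and z of tin_b in the frame of well_left below -0.011 m) or (horizontal distance between tin_b and well_right below 0.012 m and z of tin_b in the frame of well_right below -0.011 m)) and angle between tin_b's own z axis and vertical below 0.1 rad and contact force between the arm and tin_b below 0.2 N and linear speed of tin_b below 0.03 m/s and contact force between tin_b and stand below 5.2 N) and (((horizontal distance between tin_c and well_left below 0.012 m and z of tin_c in the frame of well_left below -0.011 m) or (horizontal distance between tin_c and well_right below 0.012 m and z of tin_c in the frame of well_right below -0.011 m)) and angle between tin_c's own z axis and vertical below 0.1 rad and contact force between the arm and tin_c below 0.2 N and linear speed of tin_c below 0.03 m/s and contact force between tin_c and stand below 5.2 N) and height (world z) of tin_a above 0.12 m and angle between tin_a's own z axis and vertical below 0.35 rad and contact force between the fingers and tin_a above 2 N and linear speed of tin_a below 0.05 m/s and contact force between tin_a and tin_b below 0.1 N and contact force between tin_a and tin_c below 0.1 N and contact force between tin_a and stand below 0.1 N) or ((((horizontal distance between tin_a and well_left below 0.012 m and z of tin_a in the frame of well_left below -0.011 m) or (horizontal distance between tin_a and well_right below 0.012 m and z of tin_a in the frame of well_right below -0.011 m)) and angle between tin_a's own z axis and vertical below 0.1 rad and contact force between the arm and tin_a below 0.2 N and linear speed of tin_a below 0.03 m/s and contact force between tin_a and stand below 5.2 N) and (((horizontal distance between tin_c and well_left below 0.012 m and z of tin_c in the frame of well_left below -0.011 m) or (horizontal distance between tin_c and well_right below 0.012 m and z of tin_c in the frame of well_right below -0.011 m)) and angle between tin_c's own z axis and vertical below 0.1 rad and contact force between the arm and tin_c below 0.2 N and linear speed of tin_c below 0.03 m/s and contact force between tin_c and stand below 5.2 N) and height (world z) of tin_b above 0.12 m and angle between tin_b's own z axis and vertical below 0.35 rad and contact force between the fingers and tin_b above 2 N and linear speed of tin_b below 0.05 m/s and contact force between tin_b and tin_a below 0.1 N and contact force between tin_b and tin_c below 0.1 N and contact force between tin_b and stand below 0.1 N) or ((((horizontal distance between tin_a and well_left below 0.012 m and z of tin_a in the frame of well_left below -0.011 m) or (horizontal distance between tin_a and well_right below 0.012 m and z of tin_a in the frame of well_right below -0.011 m)) and angle between tin_a's own z axis and vertical below 0.1 rad and contact force between the arm and tin_a below 0.2 N and linear speed of tin_a below 0.03 m/s and contact force between tin_a and stand below 5.2 N) and (((horizontal distance between tin_b and well_left below 0.012 m and z of tin_b in the frame of well_left below -0.011 m) or (horizontal distance between tin_b and well_right below 0.012 m and z of tin_b in the frame of well_right below -0.011 m)) and angle between tin_b's own z axis and vertical below 0.1 rad and contact force between the arm and tin_b below 0.2 N and linear speed of tin_b below 0.03 m/s and contact force between tin_b and stand below 5.2 N) and height (world z) of tin_c above 0.12 m and angle between tin_c's own z axis and vertical below 0.35 rad and contact force between the fingers and tin_c above 2 N and linear speed of tin_c below 0.05 m/s and contact force between tin_c and tin_a below 0.1 N and contact force between tin_c and tin_b below 0.1 N and contact force between tin_c and stand below 0.1 N))); the arm keeps its last pose, push and grip.
It fails at once if a canister is tipped over (leans more than 0.6 rad) (angle between any of tin_a, tin_b, tin_c's own z axis and vertical above 0.6 rad).
It fails at once if a canister is dropped (moves faster than 0.5 m/s with no finger on it) ((linear speed of tin_a above 0.5 m/s and contact force between the fingers and tin_a below 0.05 N) or (linear speed of tin_b above 0.5 m/s and contact force between the fingers and tin_b below 0.05 N) or (linear speed of tin_c above 0.5 m/s and contact force between the fingers and tin_c below 0.05 N)).
It fails at once if the mug, scoop or bowl is moved more than 30 mm (distance of any of mug, scoop, bowl from where it was at the start of the episode above 0.03 m).
It also fails if it takes over 72 s, if anything falls off the work surface, if the arm or the gripper's body presses on something with over 40 N, if the wrist force passes 120 N, or if a joint passes its speed limit or range.

## Working session

There is one attempt and no reset: what is moved stays moved. The work goes in short steps, Python scripts to look and compute and a tool call to move; the robot and the scene stay as the last step left them, time stands still between calls to the robot, and variables do not carry over. Pictures are saved under pics/ and viewed, and the job is handed in when it is done.

Besides the shell and the picture viewer there is one more tool, called as name([rows], argument=value, ...), one row to a line, values as JSON. servo_tool: Moves the arm, as the interface text tells. Its arguments: {"type":"object","properties":{"increments":{"type":"array"}},"required":["increments"]}

```bash
mkdir -p pics; cat > h.py <<'E'
import numpy as np, cv2
from rig import manip, viewer, job, models
def shot(name,fn=None):
    p=viewer.get_image(name)
    if fn: cv2.imwrite('pics/'+fn,cv2.cvtColor(p['frame'],cv2.COLOR_RGB2BGR))
    return p
def world(p):
    h,w=p['range_z'].shape; f=h/2/np.tan(np.radians(p['vertical_fov'])/2)
    R,_=cv2.Rodrigues(np.array(p['rvec'],float)); t=np.array(p['tvec'],float).ravel()
    v,u=np.mgrid[:h,:w]; z=p['range_z'].astype(float)
    c=np.stack([(u-p['cx'])*z/f,(v-p['cy'])*z/f,z],-1)
    W=(c-t)@R; W[z==0]=np.nan
    return W
E
python3 - <<'E'
from h import *
s=manip.observe(); print({k:np.round(v,3).tolist() for k,v in s.items()})
for n in('top','side'):
    p=shot(n,n+'0.png')
    print(n,np.round(p['rvec'],3),np.round(p['tvec'],1),p['vertical_fov'])
    for t in('tin_a','stand','well_left','well_right','mug','scoop','bowl'):
        print(t,[(np.round(d['location']).tolist(),round(d['score'],2)) for d in models.pinpoint(t,p)])
E
```

```text
{'time': 0.0, 'joint_pos': [1.109, 0.334, 0.04, 1.466, -0.013, 1.343, -0.058], 'dq': [0.001, -0.001, 0.001, 0.001, 0.001, -0.001, -0.0], 'effort': [-0.0, -65.856, 1.365, -40.556, 0.017, 0.013, -0.0], 'ee_pos': [230.457, -607.194, 194.416], 'tool_rot': [0.984, 0.18, -0.0, -0.001], 'force': [-0.376, 0.884, -1.041], 'wrist_torque': [-0.031, -0.006, -0.014], 'grip_width': 85.605}
top [ 2.138 -2.194  0.191] [ 11.6 534.3 809.9] 57.5847948086692
tin_a [([515.0, 320.0, 0.0], 0.93), ([444.0, 56.0, -3.0], 0.84), ([655.0, 158.0, -0.0], 0.76)]
stand [([503.0, -244.0, 2.0], 0.91)]
well_left [([528.0, -181.0, 29.0], 0.85)]
well_right [([518.0, -305.0, 25.0], 0.62)]
mug [([689.0, -51.0, 5.0], 0.91)]
scoop [([370.0, 240.0, -4.0], 0.59), ([515.0, 319.0, 1.0], 0.55), ([686.0, -50.0, 3.0], 0.39)]
bowl [([658.0, 255.0, 0.0], 0.56)]
side [ 0.974 -2.357  1.156] [ 390.9  266.5 1011.4] 46.644159875260016
tin_a [([514.0, 316.0, 4.0], 0.92), ([652.0, 154.0, 2.0], 0.91), ([448.0, 54.0, -4.0], 0.56)]
stand [([501.0, -243.0, 1.0], 0.72)]
well_left [([526.0, -184.0, 23.0], 0.9)]
well_right []
mug [([687.0, -43.0, 1.0], 0.66)]
scoop [([373.0, 242.0, -1.0], 0.8)]
bowl [([658.0, 256.0, 1.0], 0.76)]
```

View pics/top0.png

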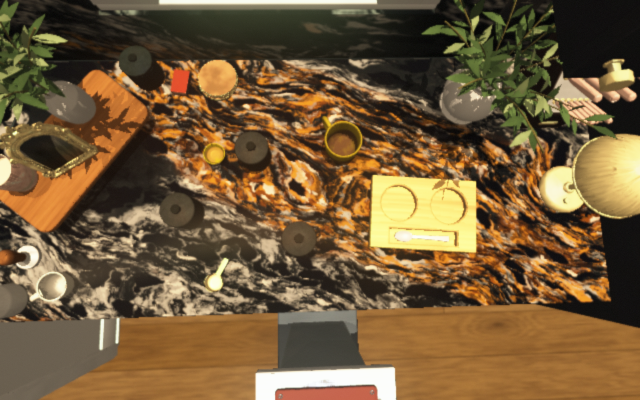

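View pics/side0.png

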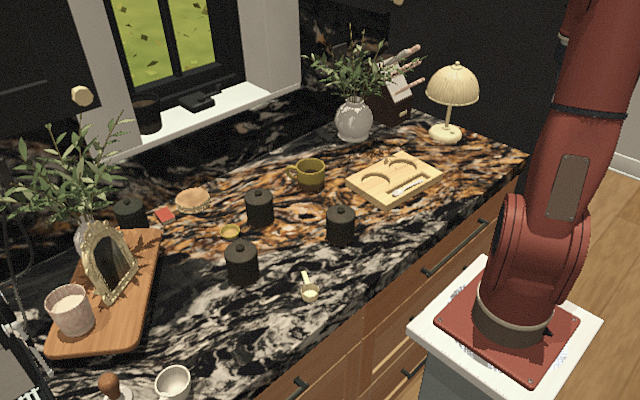

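```bash
cat > meas.py <<'E'
from h import *
from scipy.optimize import least_squares
def circ(P):
    r=least_squares(lambda q:np.hypot(P[:,0]-q[0],P[:,1]-q[1])-q[2],[*P[:,:2].mean(0),40],loss='soft_l1',f_scale=2); return r.x
if __name__=='__main__':
  for n in('top','side'):
    p=shot(n); W=world(p)
    for c in((515,318),(446,55),(654,156)):
        d=np.hypot(W[...,0]-c[0],W[...,1]-c[1])
        k=W[(d<30)&(W[...,2]>93)]; l=W[(d<55)&(W[...,2]>82)&(W[...,2]<91)]
        print(n,c,'knob',len(k),np.round(k.mean(0),1) if len(k) else None,'range',np.round([k.min(0),k.max(0)],0).tolist() if len(k) else '')
        if len(l)>20: print('  lid',len(l),np.round((l.min(0)+l.max(0))/2,1),np.round(np.ptp(l,axis=0),0),np.round(np.median(l[:,2]),1))
    d=np.hypot(W[...,0]-503,W[...,1]+244)
    s=W[(d<170)&(W[...,2]>21)&(W[...,2]<31)]
    r=cv2.minAreaRect(s[:,:2].astype(np.float32)); print('stand',r,np.median(s[:,2]))
    for c in((527,-182),(520,-305)):
        d=np.hypot(W[...,0]-c[0],W[...,1]-c[1])
        f=W[(d<60)&(W[...,2]>3)&(W[...,2]<16)]
        print('well floor',len(f),np.round((f.min(0)+f.max(0))/2,1) if len(f) else '',np.round(np.ptp(f,axis=0),0) if len(f) else '')
E
python3 meas.py
```

```text
top (515, 318) knob 64 [517.8 313.1  95.7] range [[509.0, 304.0, 93.0], [527.0, 323.0, 100.0]]
  lid 577 [516.8 313.4  85.3] [72. 71.  7.] 84.0
top (446, 55) knob 63 [448.   50.8  95.8] range [[439.0, 41.0, 93.0], [456.0, 60.0, 101.0]]
  lid 582 [448.1  52.2  85.5] [69. 69.  7.] 84.1
top (654, 156) knob 59 [653.4 152.3  96.1] range [[645.0, 144.0, 93.0], [663.0, 162.0, 101.0]]
  lid 520 [652.3 153.   85.8] [72. 71.  8.] 83.9
stand ((502.120849609375, -245.00631713867188), (250.6339569091797, 170.523193359375), 85.1263198852539) 24.997317248042563
well floor 958 [ 520.  -176.6    9.4] [104. 108.  12.]
well floor 933 [ 519.2 -309.7   10.1] [85. 81. 12.]
side (515, 318) knob 45 [514.2 318.6  97.1] range [[506.0, 306.0, 93.0], [526.0, 327.0, 102.0]]
  lid 484 [515.4 317.3  86.2] [74. 73.  8.] 85.0
side (446, 55) knob 32 [445.2  55.6  97.7] range [[436.0, 46.0, 94.0], [455.0, 63.0, 101.0]]
  lid 364 [444.5  54.3  86.5] [73. 75.  9.] 85.1
side (654, 156) knob 28 [649.6 158.3  97.2] range [[642.0, 150.0, 93.0], [657.0, 165.0, 103.0]]
  lid 310 [650.6 157.7  86. ] [75. 71.  8.] 85.4
stand ((500.163330078125, -242.0266876220703), (257.8080749511719, 176.84762573242188), 84.54541015625) 26.533472040521104
well floor 305 [ 519.2 -193.5   10.4] [104.  75.  11.]
well floor 258 [ 511.9 -313.8   11. ] [102.  72.  10.]
```

Three tins at about (516,316), (446,53) and (651,155), with knob tops near z 100 as specified. The stand is at (502,-244), yawed about 5°, and its top is at z 25–26. Next I'll measure the wells.

```bash
cat > wells.py <<'E'
from meas import *
def rim(p,W,c):
    # hole = not stand-top pixels within 50 of c; rim from stand-top pixels neighbouring the hole
    d=np.hypot(W[...,0]-c[0],W[...,1]-c[1])
    med=np.nanmedian(W[(np.hypot(W[...,0]-502,W[...,1]+244)<150)&(W[...,2]>21)&(W[...,2]<31)][:,2])
    top=(np.abs(W[...,2]-med)<2.5)
    hole=((~top)&(d<56)).astype(np.uint8)
    n,lab,st,_=cv2.connectedComponentsWithStats(hole)
    h=(lab==1+np.argmax(st[1:,4])).astype(np.uint8)
    e=(cv2.dilate(h,np.ones((3,3),np.uint8))>0)&top&(d<60)
    P=W[e]; q=circ(P); res=np.abs(np.hypot(P[:,0]-q[0],P[:,1]-q[1])-q[2])
    return q,len(P),np.median(res)
if __name__=='__main__':
  for n in('top','side'):
    p=shot(n); W=world(p)
    for c in((522,-181),(514,-307)):
        print(n,[np.round(x,1) for x in rim(p,W,c)])
E
python3 wells.py
```

```text
top [array([ 528.7, -186.9,   45.3]), np.int64(176), np.float64(1.1)]
top [array([ 517.9, -306. ,   45.5]), np.int64(187), np.float64(1.2)]
side [array([ 526.2, -182.6,   47.2]), np.int64(134), np.float64(2.8)]
side [array([ 515.8, -302.1,   48.3]), np.int64(125), np.float64(3.2)]
```

servo_tool([
  {"jaw": 0, "slide": [3, -1, 0], "spin": 0},
  {"jaw": 0, "slide": [3.5, -1.5, 0], "spin": 0},
  {"jaw": 0, "slide": [3.5, -1.5, 0], "spin": 0},
])

```text
time: 1.25
ee_pos: [302.1, -540.0, 194.4]
tool_rot: [0.985, 0.172, -0.003, 0.001]
force: [0.6, 0.3, 0.4]
grip_width: 85.4
```

servo_tool([
  {"jaw": 0, "slide": [3, -2, 0], "spin": 7},
  {"jaw": 0, "slide": [3, -2.5, 0], "spin": 7},
  {"jaw": 0, "slide": [3, -2.5, 0], "spin": 6},
  {"jaw": 0, "slide": [1, -4, 0], "spin": 0},
  {"jaw": 0, "slide": [1, -4, 0], "spin": 0},
  {"jaw": 0, "slide": [1, -4, 0], "spin": 0},
  {"jaw": 0, "slide": [0.5, -4, 0], "spin": 0},
  {"jaw": 0, "slide": [0.5, -4, 0], "spin": 0},
  {"jaw": 0, "slide": [0, -4, 0], "spin": 0},
  {"jaw": 0, "slide": [0, -4, 0], "spin": 0},
  {"jaw": 0, "slide": [0, -4, 0], "spin": 0},
  {"jaw": 0, "slide": [0, -4, 0], "spin": 0},
])

```text
time: 2.25
ee_pos: [425.3, -80.2, 192.4]
tool_rot: [1.0, -0.008, 0.0, 0.004]
force: [1.3, 0.4, -0.4]
grip_width: 85.2
```

```bash
cat > go.py <<'E'
import sys
from h import *
from scipy.spatial.transform import Rotation as Ro
s=manip.observe(); R=Ro.from_quat(s['tool_rot']).as_matrix()
t=np.array([float(a) for a in sys.argv[1:4]])
print('t',round(s['time'],2),'pos',np.round(s['ee_pos'],1),'yaw',round(np.degrees(np.arctan2(R[1,0],R[0,0])),1),'zaxis',np.round(R[:,2],3),'F',np.round(s['force'],2),'w',round(s['grip_width'],1))
print('tool delta cm',np.round(R.T@(t-s['ee_pos'])/10,2))
E
python3 go.py 446.5 53 130
```

```text
t 2.25 pos [425.3 -80.2 192.4] yaw -0.9 zaxis [ 0.    -0.007 -1.   ] F [ 1.33  0.36 -0.4 ] w 85.2
tool delta cm [  1.92 -13.4    6.14]
```

servo_tool([
  {"jaw": 0, "slide": [0.7, -4, 1], "spin": 0},
  {"jaw": 0, "slide": [0.7, -4, 1], "spin": 0},
  {"jaw": 0, "slide": [0.5, -3, 1], "spin": 0},
  {"jaw": 0.3, "slide": [0.3, -2, 1], "spin": 0},
  {"jaw": 0.4, "slide": [0, 0, 1], "spin": -0.9},
  {"jaw": 0.4, "slide": [0, 0, 0], "spin": 0},
])

```text
time: 2.75
ee_pos: [449.0, 61.9, 143.6]
tool_rot: [1.0, 0.007, 0.005, 0.004]
force: [-0.5, -1.7, 0.7]
grip_width: 52.4
```

```bash
python3 go.py 446.5 53 90; python3 - <<'E'
from h import *
shot('side','s1.png');shot('top','t1.png')
E
```

```text
t 2.75 pos [449.   61.9 143.6] yaw 0.8 zaxis [ 0.009 -0.008 -1.   ] F [-0.46 -1.74  0.67] w 52.4
tool delta cm [-0.31  0.84  5.36]
```

View pics/s1.png

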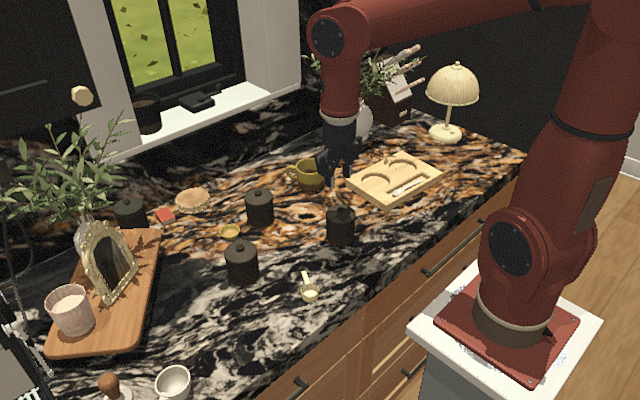

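The gripper is above tin2, whose knob is at px (340,209), and sits slightly left of it. I'll correct that and descend.

servo_tool([
  {"jaw": 0.4, "slide": [-0.3, 0.8, 1], "spin": 0},
  {"jaw": 0.45, "slide": [0, 0, 1], "spin": 0},
  {"jaw": 0.45, "slide": [0, 0, 1], "spin": 0},
  {"jaw": 0.45, "slide": [0, 0, 0.5], "spin": 0},
  {"jaw": 0.45, "slide": [0, 0, 0], "spin": 0},
])

```text
time: 3.27
ee_pos: [448.0, 46.4, 108.3]
tool_rot: [1.0, 0.001, 0.007, 0.005]
force: [-0.7, -0.5, -0.6]
grip_width: 47.1
```

```bash
python3 go.py 446.5 53 90
```

```text
t 3.27 pos [448.   46.4 108.3] yaw 0.1 zaxis [ 0.013 -0.009 -1.   ] F [-0.7  -0.47 -0.6 ] w 47.1
tool delta cm [-0.17 -0.68  1.82]
```

servo_tool([
  {"jaw": 0.45, "slide": [-0.15, -0.5, 0.6], "spin": 0},
  {"jaw": 0.45, "slide": [0, 0, 0.6], "spin": 0},
  {"jaw": 0.45, "slide": [0, 0, 0], "spin": 0},
])

```text
time: 3.52
ee_pos: [446.4, 51.2, 94.7]
tool_rot: [1.0, -0.0, 0.006, 0.005]
force: [-0.1, -0.0, 0.1]
grip_width: 47.3
```

```bash
python3 go.py 446.5 53 90
```

```text
t 3.52 pos [446.4  51.2  94.7] yaw -0.0 zaxis [ 0.013 -0.009 -1.   ] F [-0.12 -0.05  0.08] w 47.3
tool delta cm [ 0.01 -0.18  0.47]
```

servo_tool([
  {"jaw": 0.45, "slide": [0, -0.15, 0.3], "spin": 0},
  {"jaw": 1, "slide": [0, 0, 0], "spin": 0},
  {"jaw": 1, "slide": [0, 0, 0], "spin": 0},
  {"jaw": 1, "slide": [0, 0, 0], "spin": 0},
  {"jaw": 1, "slide": [0, 0, 0], "spin": 0},
  {"jaw": 1, "slide": [0, 0, 0], "spin": 0},
])

```text
time: 4.02
ee_pos: [447.0, 53.7, 91.9]
tool_rot: [1.0, 0.001, 0.007, 0.004]
force: [-0.6, -0.9, 0.1]
grip_width: 0.0
```

```bash
python3 go.py 446.5 53 90
```

```text
t 4.02 pos [447.   53.7  91.9] yaw 0.1 zaxis [ 0.014 -0.009 -1.   ] F [-0.63 -0.9   0.13] w 0.0
tool delta cm [-0.05  0.07  0.19]
```

The jaws closed to 0, so I missed the knob. I'll look.

```bash
python3 - <<'E'
from h import *
for n in('side','top'):
    p=shot(n); f=p['frame']
    y,x=((150,270),(180,230))[n=='top'][0:2] if 0 else ((140,260) if n=='side' else (170,240))
    c=f[y:y+130,x:x+170] if n=='side' else f[y:y+130,x:x+130]
    cv2.imwrite(f'pics/{n}2.png',cv2.cvtColor(cv2.resize(c,None,fx=4,fy=4,interpolation=cv2.INTER_CUBIC),cv2.COLOR_RGB2BGR))
E
```

```text
(no output)
```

View pics/side2.png

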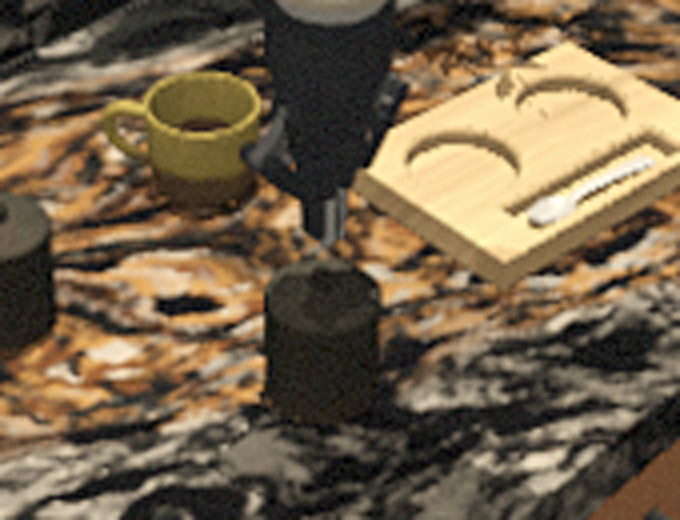

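View pics/top2.png

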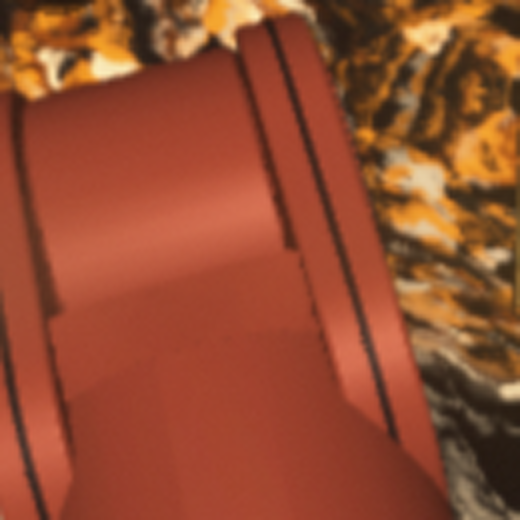

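```bash
python3 - <<'E'
from h import *
p=shot('side');W=world(p)
for v in range(190,222,2):
    print(v,[ '%d,%d,%d'%tuple(np.nan_to_num(W[v,u])) for u in range(332,352,3)])
m=(np.hypot(W[...,0]-446,W[...,1]-53)<55)&(W[...,2]>82)&(W[...,2]<91); l=W[m]
print((l.min(0)+l.max(0))/2,np.ptp(l,axis=0))
E
```

```text
190 ['604,-76,3', '434,88,178', '433,78,173', '439,61,161', '433,57,163', '576,-112,0', '567,-115,2']
192 ['600,-72,0', '592,-77,1', '441,69,158', '439,62,156', '435,54,153', '567,-102,1', '559,-106,3']
194 ['590,-62,3', '583,-67,4', '444,66,149', '438,63,151', '434,56,149', '564,-100,-3', '553,-101,2']
196 ['585,-57,1', '580,-64,0', '443,67,144', '437,63,145', '434,56,143', '555,-90,0', '549,-96,0']
198 ['578,-49,1', '575,-59,-1', '443,67,138', '438,62,138', '435,54,135', '546,-80,2', '542,-88,0']
200 ['576,-48,-3', '563,-47,3', '558,-54,2', '438,62,132', '547,-68,1', '540,-74,1', '536,-82,0']
202 ['565,-37,0', '558,-41,2', '552,-48,1', '547,-55,0', '541,-61,0', '534,-67,1', '529,-74,0']
204 ['560,-31,0', '552,-36,1', '473,35,85', '470,27,82', '466,20,80', '529,-62,0', '521,-65,2']
206 ['479,51,84', '473,46,84', '466,42,86', '451,47,97', '454,33,88', '452,23,83', '447,17,82']
208 ['470,60,88', '464,55,88', '450,59,98', '445,53,97', '438,50,100', '443,33,87', '441,24,84']
210 ['465,65,86', '461,59,85', '449,60,93', '442,57,95', '436,52,96', '438,39,87', '434,31,85']
212 ['460,70,86', '455,65,85', '451,58,84', '443,55,87', '439,49,85', '433,44,86', '430,36,83']
214 ['455,76,86', '448,71,87', '444,65,85', '440,59,84', '432,55,87', '426,51,88', '423,43,84']
216 ['450,81,85', '445,75,85', '438,71,86', '434,65,85', '427,61,87', '423,54,85', '418,48,84']
218 ['445,86,84', '441,79,83', '436,73,82', '428,71,85', '423,65,84', '418,59,84', '415,52,82']
220 ['440,91,83', '435,86,83', '429,80,83', '424,75,83', '420,68,81', '413,65,84', '411,56,79']
[444.71488029  55.406334    86.08487521] [72.26437208 75.6501299   8.09860782]
```

```bash
python3 - <<'E'
from h import *
p=shot('side');f=p['frame'][160:225,300:380]
cv2.imwrite('pics/s3.png',cv2.cvtColor(cv2.resize(np.clip(f.astype(float)*1.8,0,255).astype(np.uint8),None,fx=9,fy=9,interpolation=cv2.INTER_NEAREST),cv2.COLOR_RGB2BGR))
E
python3 go.py 0 0 0
```

```text
t 4.22 pos [446.9  53.6  91.8] yaw 0.1 zaxis [ 0.014 -0.009 -1.   ] F [-0.4   0.1   0.14] w -0.1
tool delta cm [-44.81   5.23   8.62]
```

View pics/s3.png

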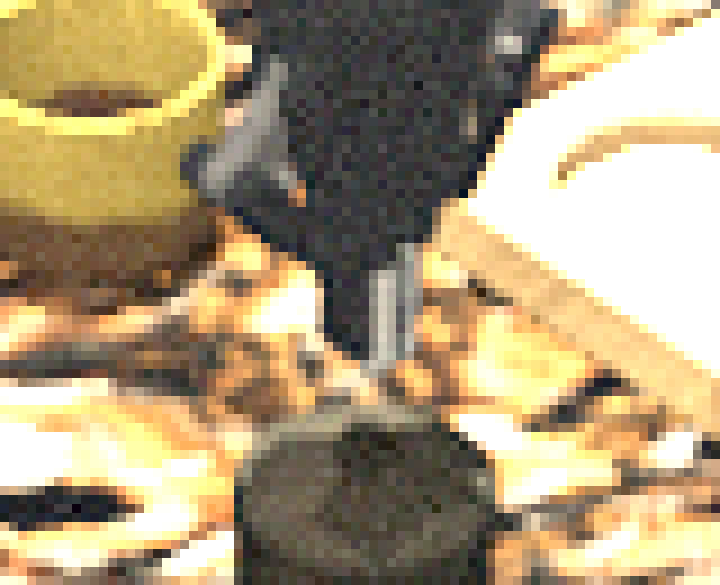

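The fingertips end at about row 200, roughly z 130, although the reported TCP z is 92. So the real tips are about 35–38 mm higher than reported. I'll measure this before descending.

```bash
cat > tip.py <<'E'
from h import *
s=manip.observe(); e=s['ee_pos']
for n in ('side','top'):
    p=shot(n); W=world(p)
    m=(np.hypot(W[...,0]-e[0],W[...,1]-e[1])<70)&(W[...,2]>104)
    P=W[m]
    if len(P)==0: continue
    print(n,len(P),'ee',np.round(e,1))
    for z in range(104,250,8):
        q=P[(P[:,2]>=z)&(P[:,2]<z+8)]
        if len(q): print(z,len(q),'min',np.round(q[:,:2].min(0)),'max',np.round(q[:,:2].max(0)))
    break
E
python3 tip.py
```

```text
side 5840 ee [446.9  53.6  91.8]
120 1 min [455.  59.] max [455.  59.]
128 10 min [434.  53.] max [443.  66.]
136 25 min [434.  49.] max [452.  69.]
144 29 min [434.  49.] max [451.  70.]
152 30 min [434.  48.] max [451.  70.]
160 20 min [434.  43.] max [442.  70.]
168 23 min [432.  30.] max [439.  78.]
176 71 min [431.  22.] max [456.  91.]
184 55 min [430.  17.] max [459.  96.]
192 84 min [427.   3.] max [462. 103.]
200 76 min [426.   3.] max [459. 111.]
208 91 min [427.  -2.] max [457. 118.]
216 135 min [424.  -4.] max [458. 118.]
224 95 min [423.   1.] max [451. 117.]
232 90 min [424.  41.] max [454. 101.]
240 43 min [431.  65.] max [454.  99.]
248 27 min [411.  61.] max [455.  95.]
```

servo_tool([
  {"jaw": 0.45, "slide": [0, 0, 0], "spin": 0},
  {"jaw": 0.45, "slide": [0, 0, 0], "spin": 0},
  {"jaw": 0.45, "slide": [0, 0, 0], "spin": 0},
  {"jaw": 0.45, "slide": [0, 0, 0.8], "spin": 0},
  {"jaw": 0.45, "slide": [0, 0, 0.8], "spin": 0},
  {"jaw": 0.45, "slide": [0, 0, 0.7], "spin": 0},
  {"jaw": 0.45, "slide": [0, 0, 0], "spin": 0},
])

```text
time: 4.85
ee_pos: [447.2, 53.2, 66.4]
tool_rot: [1.0, 0.0, 0.007, 0.005]
force: [-0.2, -0.3, 0.2]
grip_width: 46.8
```

```bash
python3 go.py 446.5 53 60;python3 - <<'E'
from h import *
p=shot('side');f=p['frame'][160:225,300:380]
cv2.imwrite('pics/s4.png',cv2.cvtColor(cv2.resize(np.clip(f.astype(float)*1.8,0,255).astype(np.uint8),None,fx=9,fy=9,interpolation=cv2.INTER_NEAREST),cv2.COLOR_RGB2BGR))
E
```

```text
t 4.85 pos [447.2  53.2  66.4] yaw 0.1 zaxis [ 0.014 -0.009 -1.   ] F [-0.22 -0.31  0.19] w 46.8
tool delta cm [-0.07  0.01  0.64]
```

View pics/s4.png

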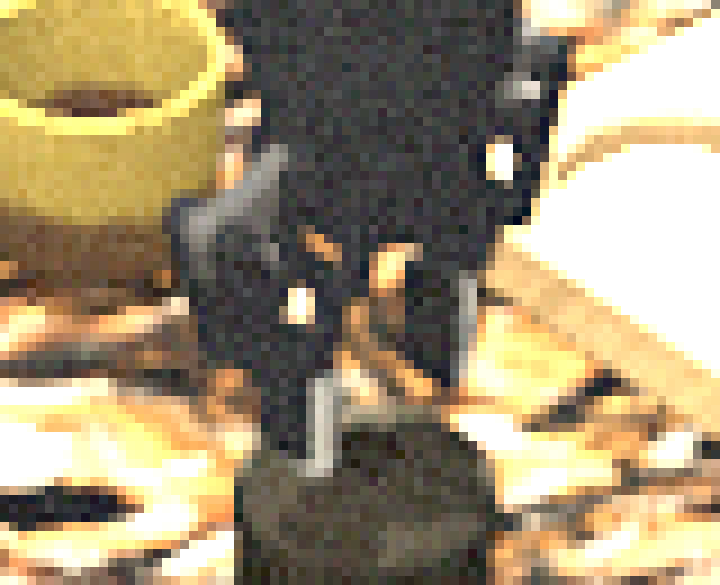

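Fingers now straddle the knob and their ends are at about the knob-top height. I'll go down about 12 mm and close.

servo_tool([
  {"jaw": 0.45, "slide": [0, 0, 0.6], "spin": 0},
  {"jaw": 0.45, "slide": [0, 0, 0.6], "spin": 0},
  {"jaw": 0.45, "slide": [0, 0, 0], "spin": 0},
  {"jaw": 0.8, "slide": [0, 0, 0], "spin": 0},
])

```text
time: 5.23
ee_pos: [447.4, 53.3, 53.3]
tool_rot: [1.0, 0.001, 0.007, 0.004]
force: [-0.4, 0.7, -0.2]
grip_width: 36.3
```

```bash
python3 go.py 446.5 53 60;python3 - <<'E'
from h import *
p=shot('side');f=p['frame'][160:225,300:380]
cv2.imwrite('pics/s5.png',cv2.cvtColor(cv2.resize(np.clip(f.astype(float)*1.8,0,255).astype(np.uint8),None,fx=9,fy=9,interpolation=cv2.INTER_NEAREST),cv2.COLOR_RGB2BGR))
E
```

```text
t 5.23 pos [447.4  53.3  53.3] yaw 0.1 zaxis [ 0.013 -0.009 -1.   ] F [-0.4   0.67 -0.2 ] w 36.3
tool delta cm [-0.08  0.04 -0.67]
```

View pics/s5.png

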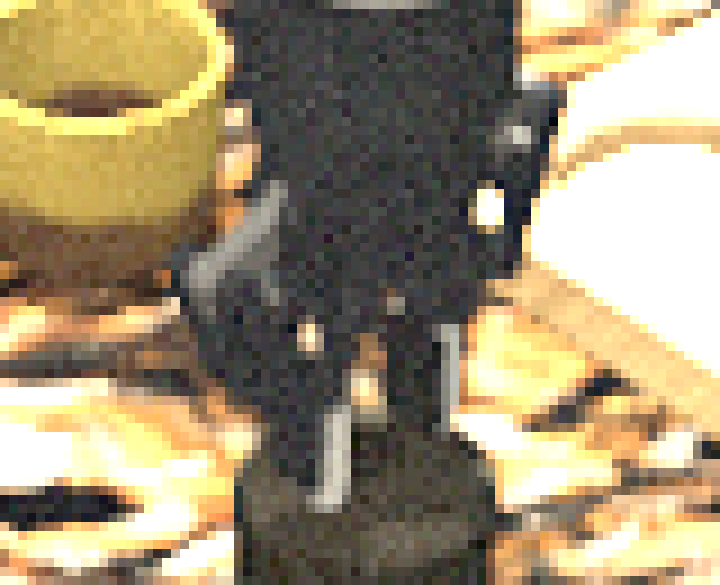

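servo_tool([
  {"jaw": 1, "slide": [0, 0, 0], "spin": 0},
  {"jaw": 1, "slide": [0, 0, 0], "spin": 0},
  {"jaw": 1, "slide": [0, 0, 0], "spin": 0},
  {"jaw": 1, "slide": [0, 0, 0], "spin": 0},
])

```text
time: 5.62
ee_pos: [447.4, 52.9, 53.7]
tool_rot: [1.0, 0.0, 0.007, 0.005]
force: [0.1, 0.4, -1.2]
grip_width: 14.8
```

```bash
python3 go.py 446.5 53 60
```

```text
t 5.62 pos [447.4  52.9  53.7] yaw 0.1 zaxis [ 0.014 -0.009 -1.   ] F [ 0.08  0.42 -1.16] w 14.8
tool delta cm [-0.08 -0.   -0.63]
```

servo_tool([
  {"jaw": 1, "slide": [0, 0, 0], "spin": 0},
  {"jaw": 1, "slide": [0, 0, 0], "spin": 0},
])

```text
time: 5.78
ee_pos: [447.3, 52.9, 53.7]
tool_rot: [1.0, 0.0, 0.007, 0.005]
force: [-0.7, -0.7, -1.4]
grip_width: 14.8
```

```bash
python3 go.py 446.5 53 60;python3 - <<'E'
from h import *
p=shot('side');f=p['frame'][160:225,300:380]
cv2.imwrite('pics/s6.png',cv2.cvtColor(cv2.resize(np.clip(f.astype(float)*1.8,0,255).astype(np.uint8),None,fx=9,fy=9,interpolation=cv2.INTER_NEAREST),cv2.COLOR_RGB2BGR))
E
```

```text
t 5.78 pos [447.3  52.9  53.7] yaw 0.0 zaxis [ 0.014 -0.009 -1.   ] F [-0.67 -0.67 -1.38] w 14.8
tool delta cm [-0.07 -0.01 -0.63]
```

View pics/s6.png

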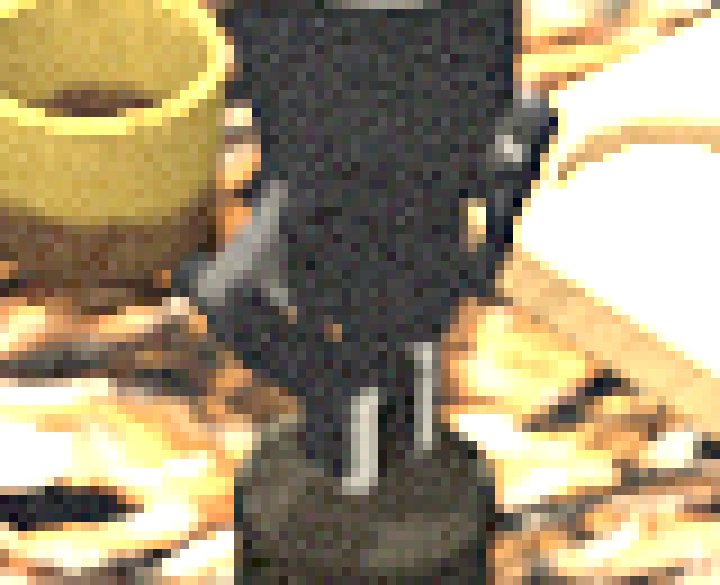

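Fingers have stopped on the knob at 14.8 mm. I'll do a gentle trial lift.

servo_tool([
  {"jaw": 1, "slide": [0, 0, -0.5], "spin": 0},
  {"jaw": 1, "slide": [0, 0, -0.6], "spin": 0},
  {"jaw": 1, "slide": [0, 0, -0.6], "spin": 0},
  {"jaw": 1, "slide": [0, 0, -0.3], "spin": 0},
  {"jaw": 1, "slide": [0, 0, 0], "spin": 0},
  {"jaw": 1, "slide": [0, 0, 0], "spin": 0},
  {"jaw": 1, "slide": [0, 0, 0], "spin": 0},
])

```text
time: 6.42
ee_pos: [446.4, 53.3, 75.8]
tool_rot: [1.0, 0.001, 0.006, 0.005]
force: [-0.2, -0.9, -4.1]
grip_width: 14.6
```

```bash
for i in 1 2 3; do python3 go.py 446.5 53 60;python3 - <<'E'
from h import *
p=shot('side');f=p['frame'][160:255,290:390]
cv2.imwrite('pics/s7.png',cv2.cvtColor(cv2.resize(np.clip(f.astype(float)*1.8,0,255).astype(np.uint8),None,fx=6,fy=6,interpolation=cv2.INTER_NEAREST),cv2.COLOR_RGB2BGR))
E
done
```

```text
t 6.42 pos [446.4  53.3  75.8] yaw 0.1 zaxis [ 0.013 -0.009 -1.   ] F [-0.18 -0.89 -4.14] w 14.6
tool delta cm [-0.01  0.02  1.58]
t 6.47 pos [446.4  53.3  75.7] yaw 0.1 zaxis [ 0.013 -0.009 -1.   ] F [-0.2  -0.57 -3.41] w 15.0
tool delta cm [-0.01  0.02  1.57]
t 6.52 pos [446.3  53.3  75.6] yaw 0.1 zaxis [ 0.013 -0.009 -1.   ] F [ 0.37 -0.21 -3.59] w 14.7
tool delta cm [0.   0.02 1.56]
```

View pics/s7.png

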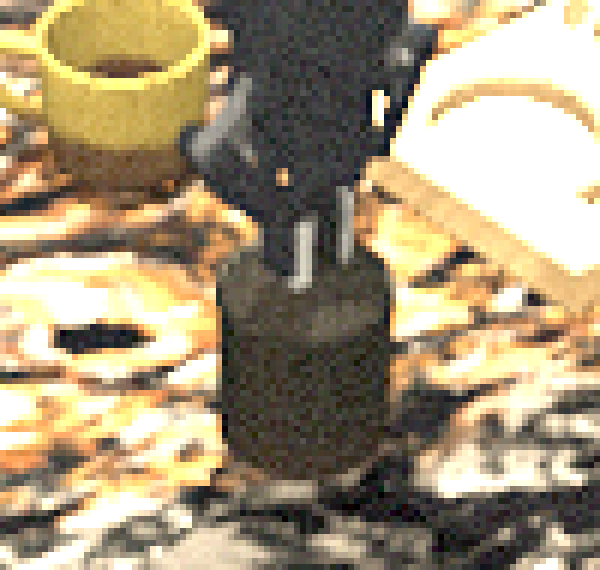

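About 3.7 N when lifted (0.38 kg), so this one is light. It hangs upright. I'll raise it and carry it to the right well.

servo_tool([
  {"jaw": 1, "slide": [0, 0, -1], "spin": 0},
  {"jaw": 1, "slide": [0, 0.5, -1.5], "spin": 0},
  {"jaw": 1, "slide": [0.3, 1, -1.5], "spin": 0},
  {"jaw": 1, "slide": [0.6, 2, -1], "spin": 0},
  {"jaw": 1, "slide": [0.6, 3, -0.5], "spin": 0},
  {"jaw": 1, "slide": [0.7, 3, 0], "spin": 0},
  {"jaw": 1, "slide": [0.7, 3.2, 0], "spin": 0},
  {"jaw": 1, "slide": [0.7, 3.2, 0], "spin": 0},
  {"jaw": 1, "slide": [0.7, 3.2, 0], "spin": 0},
  {"jaw": 1, "slide": [0.7, 3.2, 0], "spin": 0},
  {"jaw": 1, "slide": [0.7, 3.2, 0], "spin": 0},
  {"jaw": 1, "slide": [0.7, 3, 0], "spin": 0},
])

```text
time: 7.57
ee_pos: [513.5, -234.7, 144.1]
tool_rot: [1.0, 0.009, 0.007, 0.004]
force: [0.6, 0.3, -3.9]
grip_width: 15.2
```

```bash
python3 go.py 517 -304 125
```

```text
t 7.57 pos [ 513.5 -234.7  144.1] yaw 1.0 zaxis [ 0.014 -0.008 -1.   ] F [ 0.56  0.35 -3.9 ] w 15.2
tool delta cm [0.2  6.92 1.97]
```

servo_tool([
  {"jaw": 1, "slide": [0, 2, 0], "spin": 0},
  {"jaw": 1, "slide": [0, 1.5, 0.3], "spin": 0},
  {"jaw": 1, "slide": [0, 0.8, 0.5], "spin": 0},
  {"jaw": 1, "slide": [0, 0.3, 0.5], "spin": 0},
  {"jaw": 1, "slide": [0, 0, 0.4], "spin": 0},
  {"jaw": 1, "slide": [0, 0, 0], "spin": 0},
  {"jaw": 1, "slide": [0, 0, 0], "spin": 0},
])

```text
time: 8.15
ee_pos: [513.7, -289.5, 127.4]
tool_rot: [1.0, 0.005, 0.007, 0.004]
force: [0.6, -0.1, -4.1]
grip_width: 14.8
```

```bash
python3 go.py 517 -304 100; cat > held.py <<'E'
from meas import *
s=manip.observe(); e=np.array(s['ee_pos']); zb=e[2]-53.7
for n in('side','top'):
    p=shot(n,f'held_{n}.png'); W=world(p)
    d=np.hypot(W[...,0]-e[0],W[...,1]-e[1])
    l=W[(d<60)&(np.abs(W[...,2]-zb-85)<5)]
    if len(l)>20: print(n,'lid',len(l),np.round((l.min(0)+l.max(0))/2,1),np.round(np.ptp(l,axis=0),0))
    # body mid points: fit circle radius 38.5
    b=W[(d<60)&(W[...,2]>zb+10)&(W[...,2]<zb+75)]
    for lo,hi in((8,30),(50,75)):
        b=W[(d<60)&(W[...,2]>zb+lo)&(W[...,2]<zb+hi)]
        if len(b)>30:
            r=least_squares(lambda q:np.hypot(b[:,0]-q[0],b[:,1]-q[1])-38.5,e[:2],loss='soft_l1',f_scale=2)
            print(n,'body',lo,len(b),np.round(r.x,1),'rms',round(float(np.sqrt(2*r.cost/len(b))),1))
E
python3 held.py
```

```text
t 8.15 pos [ 513.7 -289.5  127.4] yaw 0.6 zaxis [ 0.014 -0.008 -1.   ] F [ 0.63 -0.06 -4.06] w 14.8
tool delta cm [0.27 1.43 2.76]
side lid 212 [ 513.  -287.1  158.6] [76. 73. 10.]
side body 8 161 [ 515.1 -290. ] rms 1.7
side body 50 174 [ 514.2 -289.9] rms 1.8
top lid 500 [ 515.1 -288.9  158. ] [74. 72.  8.]
top body 8 113 [ 515.4 -292.2] rms 0.5
top body 50 132 [ 515.1 -291.8] rms 0.6
```

servo_tool([
  {"jaw": 1, "slide": [0.1, 0.7, 0.4], "spin": 0},
  {"jaw": 1, "slide": [0.1, 0.6, 0.8], "spin": 0},
  {"jaw": 1, "slide": [0, 0, 0.8], "spin": 0},
  {"jaw": 1, "slide": [0, 0, 0.3], "spin": 0},
  {"jaw": 1, "slide": [0, 0, 0], "spin": 0},
])

```text
time: 8.67
ee_pos: [517.7, -302.2, 103.2]
tool_rot: [1.0, 0.007, 0.008, 0.004]
force: [0.0, 0.2, -3.2]
grip_width: 15.2
```

```bash
python3 go.py 515.7 -302.5 100; python3 held.py
```

```text
t 8.67 pos [ 517.7 -302.2  103.2] yaw 0.8 zaxis [ 0.015 -0.009 -1.   ] F [ 0.04  0.24 -3.23] w 15.2
tool delta cm [-0.2   0.03  0.32]
side lid 217 [ 514.6 -297.7  134.5] [73. 75. 10.]
side body 8 147 [ 518.6 -302.8] rms 1.7
side body 50 173 [ 518.4 -302.6] rms 1.7
top lid 468 [ 517.4 -302.5  133.9] [74. 72.  9.]
top body 8 114 [ 519.  -305.2] rms 0.5
top body 50 127 [ 518.7 -304.8] rms 0.6
```

servo_tool([
  {"jaw": 1, "slide": [-0.15, 0, 0.5], "spin": 0},
  {"jaw": 1, "slide": [0, 0, 0.6], "spin": 0},
  {"jaw": 1, "slide": [0, 0, 0.5], "spin": 0},
  {"jaw": 1, "slide": [0, 0, 0], "spin": 0},
])

```text
time: 9.1
ee_pos: [517.0, -302.1, 87.1]
tool_rot: [1.0, 0.007, 0.008, 0.005]
force: [0.0, 0.7, -3.9]
grip_width: 14.6
```

```bash
python3 go.py 515.7 -302.5 63.7
```

```text
t 9.1 pos [ 517.  -302.1   87.1] yaw 0.8 zaxis [ 0.017 -0.009 -1.   ] F [ 0.02  0.69 -3.95] w 14.6
tool delta cm [-0.17  0.02  2.34]
```

servo_tool([
  {"jaw": 1, "slide": [-0.1, 0, 0.4], "spin": 0},
  {"jaw": 1, "slide": [0, 0, 0.4], "spin": 0},
  {"jaw": 1, "slide": [0, 0, 0.4], "spin": 0},
  {"jaw": 1, "slide": [0, 0, 0], "spin": 0},
])

```text
time: 9.43
ee_pos: [516.0, -302.1, 73.6]
tool_rot: [1.0, 0.007, 0.008, 0.005]
force: [0.0, 0.2, -3.6]
grip_width: 15.1
```

```bash
python3 go.py 515.7 -302.5 63.7; python3 held.py
```

```text
t 9.43 pos [ 516.  -302.1   73.6] yaw 0.8 zaxis [ 0.017 -0.009 -1.   ] F [ 0.02  0.23 -3.57] w 15.1
tool delta cm [-0.05  0.03  0.99]
side lid 202 [ 513.7 -297.8  105. ] [75. 71. 10.]
side body 8 208 [ 515.9 -302.4] rms 4.2
side body 50 169 [ 516.6 -302.5] rms 1.7
top lid 455 [ 516.2 -301.7  104. ] [75. 73.  8.]
top body 8 120 [ 517.6 -305.1] rms 2.8
top body 50 116 [ 517.  -304.8] rms 0.6
```

The underside is 6 mm inside the mouth with no side force. I'll lower the last part slowly.

servo_tool([
  {"jaw": 1, "slide": [0, 0, 0.35], "spin": 0},
  {"jaw": 1, "slide": [0, 0, 0.3], "spin": 0},
  {"jaw": 1, "slide": [0, 0, 0.1], "spin": 0},
  {"jaw": 1, "slide": [0, 0, 0], "spin": 0},
])

```text
time: 9.87
ee_pos: [517.1, -302.6, 66.9]
tool_rot: [1.0, 0.007, 0.009, 0.005]
force: [0.6, -0.5, -3.1]
grip_width: 14.7
```

```bash
python3 go.py 515.7 -302.5 63.7
```

```text
t 9.87 pos [ 517.1 -302.6   66.9] yaw 0.8 zaxis [ 0.019 -0.01  -1.   ] F [ 0.57 -0.55 -3.06] w 14.7
tool delta cm [-0.14 -0.01  0.32]
```

servo_tool([
  {"jaw": 1, "slide": [0, 0, 0.2], "spin": 0},
  {"jaw": 1, "slide": [0, 0, 0.1], "spin": 0},
  {"jaw": 1, "slide": [0, 0, 0], "spin": 0},
])

```text
time: 10.12
ee_pos: [517.6, -302.8, 64.0]
tool_rot: [1.0, 0.007, 0.01, 0.005]
force: [0.3, 0.3, -3.1]
grip_width: 15.1
```

```bash
python3 go.py 515.7 -302.5 63.7
```

```text
t 10.12 pos [ 517.6 -302.8   64. ] yaw 0.8 zaxis [ 0.02  -0.011 -1.   ] F [ 0.27  0.25 -3.09] w 15.1
tool delta cm [-0.19 -0.03  0.02]
```

servo_tool([
  {"jaw": 1, "slide": [0, 0, 0.12], "spin": 0},
  {"jaw": 1, "slide": [0, 0, 0.05], "spin": 0},
])

```text
time: 10.28
ee_pos: [518.6, -303.6, 63.7]
tool_rot: [1.0, 0.007, 0.011, 0.006]
force: [-2.1, 1.9, 1.9]
grip_width: 14.7
```

```bash
python3 go.py 515.7 -302.5 63.7
```

```text
t 10.28 pos [ 518.6 -303.6   63.7] yaw 0.8 zaxis [ 0.022 -0.012 -1.   ] F [-2.1   1.86  1.94] w 14.7
tool delta cm [-0.29 -0.11 -0.  ]
```

It has touched the floor of the well. Releasing.

servo_tool([
  {"jaw": 0.75, "slide": [0, 0, 0], "spin": 0},
  {"jaw": 0.5, "slide": [0, 0, 0], "spin": 0},
  {"jaw": 0.45, "slide": [0, 0, 0], "spin": 0},
  {"jaw": 0.45, "slide": [0, 0, -1], "spin": 0},
  {"jaw": 0.45, "slide": [0, 0, -2.5], "spin": 0},
  {"jaw": 0.45, "slide": [0, 0, -3], "spin": 0},
  {"jaw": 0.45, "slide": [0, 0, -2], "spin": 0},
])

```text
time: 10.87
ee_pos: [514.4, -300.9, 148.9]
tool_rot: [1.0, 0.007, 0.008, 0.004]
force: [0.0, 0.5, 1.2]
grip_width: 47.1
```

```bash
python3 go.py 651 155 140; cat > chk.py <<'E'
from meas import *
import sys
for n in('side','top'):
    p=shot(n,sys.argv[1]+n+'.png'); W=world(p)
    for c in ((517,-304),(527,-185)):
        d=np.hypot(W[...,0]-c[0],W[...,1]-c[1])
        l=W[(d<50)&(W[...,2]>91)&(W[...,2]<101)]
        if len(l)>20: print(n,c,len(l),'lid mid',np.round((l.min(0)+l.max(0))/2,1),'medz',round(np.median(l[:,2]),1))
        b=W[(d<50)&(W[...,2]>40)&(W[...,2]<85)]
        if len(b)>30:
            r=least_squares(lambda q:np.hypot(b[:,0]-q[0],b[:,1]-q[1])-38.5,c,loss='soft_l1',f_scale=2); print('   body',np.round(r.x,1))
E
python3 chk.py c1
```

```text
t 10.87 pos [ 514.4 -300.9  148.9] yaw 0.8 zaxis [ 0.016 -0.008 -1.   ] F [0.01 0.52 1.24] w 47.1
tool delta cm [ 14.31 -45.4    0.73]
side (517, -304) 220 lid mid [ 515.3 -301.1   95.8] medz 94.6
   body [ 519.  -304.3]
top (517, -304) 528 lid mid [ 518.5 -304.6   94.8] medz 93.6
   body [ 519.6 -306.9]
```

View pics/c1side.png

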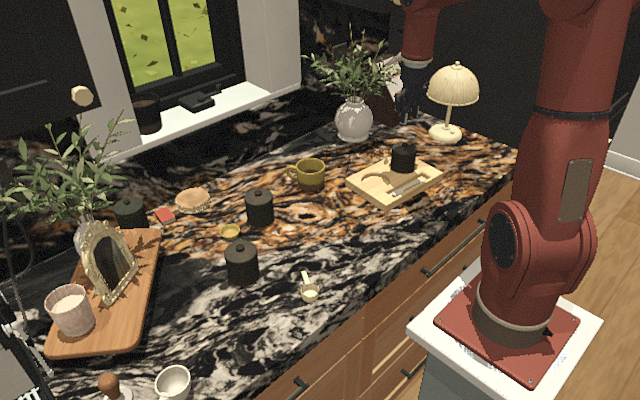

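The tin is seated (lid 10 mm higher than on the worktop) and upright at px (403,157). Going to the next tin at (651,155).

servo_tool([
  {"jaw": 0.45, "slide": [1, -3, 0], "spin": 0},
  {"jaw": 0.45, "slide": [1, -4, 0], "spin": 0},
  {"jaw": 0.45, "slide": [1.2, -4, 0], "spin": 0},
  {"jaw": 0.45, "slide": [1.2, -4, 0], "spin": 0},
  {"jaw": 0.45, "slide": [1.2, -4, 0], "spin": 0},
  {"jaw": 0.45, "slide": [1.2, -4, 0], "spin": 0},
  {"jaw": 0.45, "slide": [1.2, -4, 0], "spin": 0},
  {"jaw": 0.45, "slide": [1.2, -4, 0], "spin": 0},
  {"jaw": 0.45, "slide": [1.2, -4, 0], "spin": 0},
  {"jaw": 0.45, "slide": [1.2, -4, 0], "spin": 0},
  {"jaw": 0.45, "slide": [1, -3, 0], "spin": 0},
  {"jaw": 0.45, "slide": [0.5, -1, 0], "spin": 0},
])

```text
time: 11.97
ee_pos: [642.8, 130.9, 149.3]
tool_rot: [1.0, -0.0, 0.011, 0.007]
force: [-0.2, 1.0, -0.9]
grip_width: 47.4
```

```bash
python3 go.py 651 155 80
```

```text
t 11.97 pos [642.8 130.9 149.3] yaw -0.0 zaxis [ 0.022 -0.015 -1.   ] F [-0.22  1.   -0.92] w 47.4
tool delta cm [ 0.67 -2.51  6.91]
```

servo_tool([
  {"jaw": 0.45, "slide": [0.6, -1.5, 1.5], "spin": 0},
  {"jaw": 0.45, "slide": [0, -0.8, 2], "spin": 0},
  {"jaw": 0.45, "slide": [0, 0, 2], "spin": 0},
  {"jaw": 0.45, "slide": [0, 0, 0.7], "spin": 0},
  {"jaw": 0.45, "slide": [0, 0, 0], "spin": 0},
])

```text
time: 12.38
ee_pos: [650.7, 160.4, 85.2]
tool_rot: [1.0, 0.004, 0.011, 0.006]
force: [-0.3, -1.3, -0.4]
grip_width: 47.5
```

```bash
python3 go.py 651 155 53; python3 - <<'E'
from h import *
p=shot('side');f=p['frame'][155:230,220:300]
cv2.imwrite('pics/s8.png',cv2.cvtColor(cv2.resize(np.clip(f.astype(float)*1.8,0,255).astype(np.uint8),None,fx=8,fy=8,interpolation=cv2.INTER_NEAREST),cv2.COLOR_RGB2BGR))
E
```

```text
t 12.38 pos [650.7 160.4  85.2] yaw 0.4 zaxis [ 0.023 -0.012 -1.   ] F [-0.26 -1.27 -0.4 ] w 47.5
tool delta cm [-0.05  0.5   3.22]
```

View pics/s8.png

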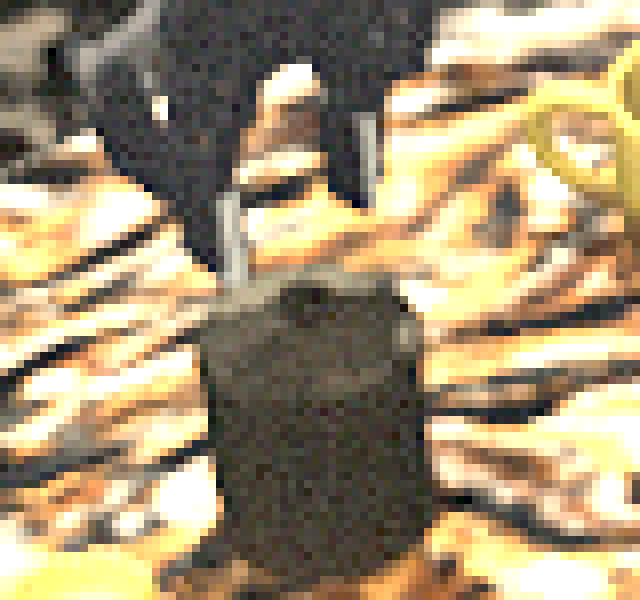

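servo_tool([
  {"jaw": 0.45, "slide": [0, 0.3, 0.8], "spin": 0},
  {"jaw": 0.45, "slide": [0, 0.1, 0.8], "spin": 0},
  {"jaw": 0.45, "slide": [0, 0, 0.6], "spin": 0},
  {"jaw": 0.45, "slide": [0, 0, 0.3], "spin": 0},
  {"jaw": 0.45, "slide": [0, 0, 0], "spin": 0},
])

```text
time: 12.85
ee_pos: [653.9, 152.1, 62.4]
tool_rot: [1.0, 0.001, 0.014, 0.006]
force: [0.1, 1.7, -0.1]
grip_width: 46.9
```

```bash
python3 go.py 651 155 53.5
```

```text
t 12.85 pos [653.9 152.1  62.4] yaw 0.1 zaxis [ 0.028 -0.013 -1.   ] F [ 0.13  1.67 -0.13] w 46.9
tool delta cm [-0.31 -0.3   0.87]
```

servo_tool([
  {"jaw": 0.45, "slide": [-0.3, -0.2, 0.5], "spin": 0},
  {"jaw": 0.45, "slide": [0, 0, 0.3], "spin": 0},
  {"jaw": 0.45, "slide": [0, 0, 0], "spin": 0},
])

```text
time: 13.1
ee_pos: [651.3, 153.8, 54.2]
tool_rot: [1.0, 0.001, 0.014, 0.006]
force: [-0.7, 0.7, -0.5]
grip_width: 47.1
```

```bash
python3 go.py 651 155 53.5
```

```text
t 13.1 pos [651.3 153.8  54.2] yaw 0.1 zaxis [ 0.029 -0.013 -0.999] F [-0.72  0.72 -0.5 ] w 47.1
tool delta cm [-0.03 -0.12  0.06]
```

Close, then lift about 2 cm.

servo_tool([
  {"jaw": 1, "slide": [0, 0, 0], "spin": 0},
  {"jaw": 1, "slide": [0, 0, 0], "spin": 0},
  {"jaw": 1, "slide": [0, 0, 0], "spin": 0},
  {"jaw": 1, "slide": [0, 0, 0], "spin": 0},
  {"jaw": 1, "slide": [0, 0, 0], "spin": 0},
  {"jaw": 1, "slide": [0, 0, -0.4], "spin": 0},
  {"jaw": 1, "slide": [0, 0, -0.7], "spin": 0},
  {"jaw": 1, "slide": [0, 0, -0.7], "spin": 0},
  {"jaw": 1, "slide": [0, 0, -0.4], "spin": 0},
  {"jaw": 1, "slide": [0, 0, 0], "spin": 0},
  {"jaw": 1, "slide": [0, 0, 0], "spin": 0},
])

```text
time: 14.02
ee_pos: [648.1, 153.9, 76.0]
tool_rot: [1.0, 0.001, 0.012, 0.007]
force: [-0.2, 0.2, -6.8]
grip_width: 14.6
```

```bash
for i in 1 2 3; do python3 go.py 527.5 -185 130; python3 - <<'E'
from h import *
p=shot('side');f=p['frame'][145:240,220:310]
cv2.imwrite('pics/s9.png',cv2.cvtColor(cv2.resize(np.clip(f.astype(float)*1.8,0,255).astype(np.uint8),None,fx=6,fy=6,interpolation=cv2.INTER_NEAREST),cv2.COLOR_RGB2BGR))
E
done
```

```text
t 14.02 pos [648.1 153.9  76. ] yaw 0.2 zaxis [ 0.023 -0.014 -1.   ] F [-0.22  0.25 -6.79] w 14.6
tool delta cm [-12.02  33.93  -5.21]
t 14.07 pos [648.1 154.   76. ] yaw 0.2 zaxis [ 0.023 -0.014 -1.   ] F [ 0.68  0.65 -5.91] w 14.6
tool delta cm [-12.03  33.94  -5.21]
t 14.12 pos [648.  153.9  75.8] yaw 0.2 zaxis [ 0.023 -0.014 -1.   ] F [-0.85  0.94 -6.12] w 14.7
tool delta cm [-12.02  33.93  -5.23]
```

View pics/s9.png

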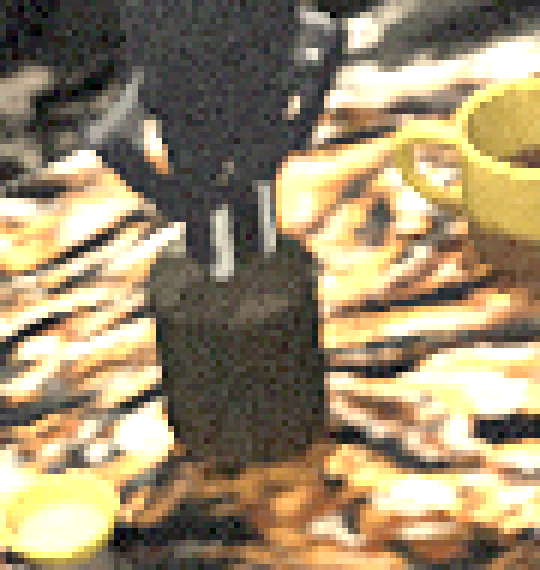

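About 6.3 N (0.64 kg), so this is the full one. I'll set it back down gently here and fetch the third.

servo_tool([
  {"jaw": 1, "slide": [0, 0, 0.5], "spin": 0},
  {"jaw": 1, "slide": [0, 0, 0.6], "spin": 0},
  {"jaw": 1, "slide": [0, 0, 0.5], "spin": 0},
  {"jaw": 1, "slide": [0, 0, 0.2], "spin": 0},
  {"jaw": 1, "slide": [0, 0, 0.1], "spin": 0},
])

```text
time: 14.58
ee_pos: [648.0, 153.9, 54.5]
tool_rot: [1.0, 0.001, 0.011, 0.007]
force: [-6.7, -0.2, 15.8]
grip_width: 14.8
```

```bash
python3 go.py 648 154 54.2
```

```text
t 14.58 pos [648.  153.9  54.5] yaw 0.2 zaxis [ 0.022 -0.014 -1.   ] F [-6.74 -0.24 15.76] w 14.8
tool delta cm [ 0.   -0.01  0.03]
```

servo_tool([
  {"jaw": 1, "slide": [0, 0, 0], "spin": 0},
  {"jaw": 0.75, "slide": [0, 0, 0], "spin": 0},
  {"jaw": 0.45, "slide": [0, 0, 0], "spin": 0},
  {"jaw": 0.45, "slide": [0, 0, 0], "spin": 0},
  {"jaw": 0.45, "slide": [0, 0, -1], "spin": 0},
  {"jaw": 0.45, "slide": [0, 0, -2.5], "spin": 0},
  {"jaw": 0.45, "slide": [0, 0, -3], "spin": 0},
  {"jaw": 0.45, "slide": [-1, -2, -1], "spin": 0},
])

```text
time: 15.25
ee_pos: [639.0, 170.2, 133.3]
tool_rot: [1.0, -0.002, 0.012, 0.008]
force: [1.1, -0.7, 1.9]
grip_width: 46.8
```

```bash
python3 go.py 516 315.5 85
```

```text
t 15.25 pos [639.  170.2 133.3] yaw -0.2 zaxis [ 0.024 -0.016 -1.   ] F [ 1.13 -0.71  1.87] w 46.8
tool delta cm [-12.46 -14.56   4.3 ]
```

servo_tool([
  {"jaw": 0.45, "slide": [-2, -2.5, 0], "spin": 0},
  {"jaw": 0.45, "slide": [-2.5, -3, 0], "spin": 0},
  {"jaw": 0.45, "slide": [-3, -3.5, 0.5], "spin": 0},
  {"jaw": 0.45, "slide": [-2.5, -3, 1], "spin": 0},
  {"jaw": 0.45, "slide": [-1, -1.5, 1], "spin": 0},
  {"jaw": 0.45, "slide": [0, 0, 1], "spin": 0},
  {"jaw": 0.45, "slide": [0, 0, 0], "spin": 0},
])

```text
time: 15.83
ee_pos: [532.1, 315.4, 107.5]
tool_rot: [1.0, -0.001, 0.022, 0.003]
force: [0.3, -0.9, 0.4]
grip_width: 46.9
```

```bash
python3 go.py 516 315.5 70
```

```text
t 15.83 pos [532.1 315.4 107.5] yaw -0.1 zaxis [ 0.044 -0.006 -0.999] F [ 0.34 -0.86  0.44] w 46.9
tool delta cm [-1.77 -0.03  3.67]
```

servo_tool([
  {"jaw": 0.45, "slide": [-0.7, 0, 0.7], "spin": 0},
  {"jaw": 0.45, "slide": [-0.6, 0, 0.7], "spin": 0},
  {"jaw": 0.45, "slide": [-0.2, 0, 0.7], "spin": 0},
  {"jaw": 0.45, "slide": [0, 0, 0.4], "spin": 0},
  {"jaw": 0.45, "slide": [0, 0, 0], "spin": 0},
])

```text
time: 16.25
ee_pos: [520.9, 311.2, 81.6]
tool_rot: [1.0, -0.004, 0.023, 0.003]
force: [-0.3, -0.5, -0.6]
grip_width: 47.2
```

```bash
python3 go.py 517.5 315.5 53.5; python3 - <<'E'
from h import *
p=shot('side');f=p['frame'][195:295,200:290]
cv2.imwrite('pics/s10.png',cv2.cvtColor(cv2.resize(np.clip(f.astype(float)*1.8,0,255).astype(np.uint8),None,fx=6,fy=6,interpolation=cv2.INTER_NEAREST),cv2.COLOR_RGB2BGR))
E
```

```text
t 16.25 pos [520.9 311.2  81.6] yaw -0.5 zaxis [ 0.047 -0.007 -0.999] F [-0.31 -0.48 -0.6 ] w 47.2
tool delta cm [-0.48 -0.44  2.78]
```

View pics/s10.png

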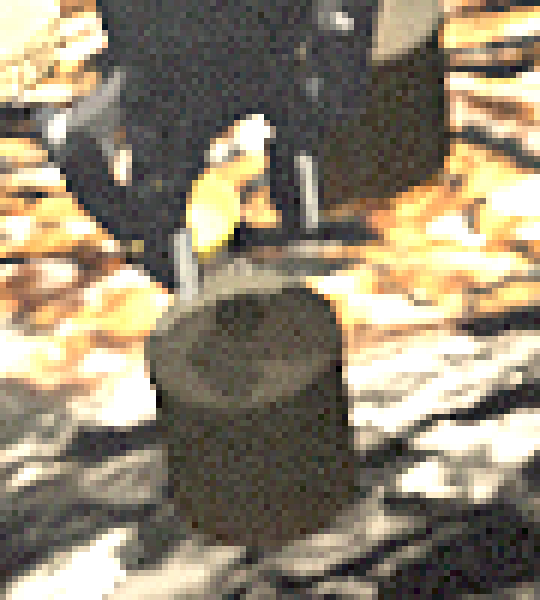

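servo_tool([
  {"jaw": 0.45, "slide": [-0.2, -0.3, 0.7], "spin": 0},
  {"jaw": 0.45, "slide": [-0.2, 0, 0.7], "spin": 0},
  {"jaw": 0.45, "slide": [0, 0, 0.7], "spin": 0},
  {"jaw": 0.45, "slide": [0, 0, 0.2], "spin": 0},
  {"jaw": 0.45, "slide": [0, 0, 0], "spin": 0},
])

```text
time: 16.72
ee_pos: [519.4, 313.3, 56.4]
tool_rot: [1.0, -0.006, 0.024, 0.003]
force: [0.2, -0.6, -0.8]
grip_width: 47.0
```

```bash
python3 go.py 517.5 315.5 53.5
```

```text
t 16.72 pos [519.4 313.3  56.4] yaw -0.6 zaxis [ 0.048 -0.007 -0.999] F [ 0.23 -0.58 -0.85] w 47.0
tool delta cm [-0.21 -0.21  0.28]
```

servo_tool([
  {"jaw": 0.45, "slide": [-0.2, -0.2, 0.2], "spin": 0},
  {"jaw": 0.7, "slide": [0, 0, 0], "spin": 0},
  {"jaw": 1, "slide": [0, 0, 0], "spin": 0},
  {"jaw": 1, "slide": [0, 0, 0], "spin": 0},
  {"jaw": 1, "slide": [0, 0, 0], "spin": 0},
  {"jaw": 1, "slide": [0, 0, 0], "spin": 0},
  {"jaw": 1, "slide": [0, 0, 0], "spin": 0},
])

```text
time: 17.3
ee_pos: [517.2, 315.9, 54.2]
tool_rot: [1.0, -0.006, 0.024, 0.003]
force: [0.1, 0.4, -2.2]
grip_width: 14.1
```

```bash
python3 go.py 517.5 315.5 53.5
```

```text
t 17.3 pos [517.2 315.9  54.2] yaw -0.6 zaxis [ 0.047 -0.007 -0.999] F [ 0.09  0.36 -2.16] w 14.1
tool delta cm [0.03 0.04 0.07]
```

servo_tool([
  {"jaw": 1, "slide": [0, 0, -0.4], "spin": 0},
  {"jaw": 1, "slide": [0, 0, -0.7], "spin": 0},
  {"jaw": 1, "slide": [0, 0, -0.7], "spin": 0},
  {"jaw": 1, "slide": [0, 0, -0.5], "spin": 0},
  {"jaw": 1, "slide": [0, 0, 0], "spin": 0},
  {"jaw": 1, "slide": [0, 0, 0], "spin": 0},
])

```text
time: 17.8
ee_pos: [515.3, 315.3, 79.0]
tool_rot: [1.0, -0.006, 0.023, 0.004]
force: [-0.2, -0.1, -4.8]
grip_width: 15.0
```

```bash
for i in 1 2 3; do python3 go.py 527.5 -185 130; python3 - <<'E'
from h import *
p=shot('side');f=p['frame'][195:295,200:290]
cv2.imwrite('pics/s11.png',cv2.cvtColor(cv2.resize(np.clip(f.astype(float)*1.8,0,255).astype(np.uint8),None,fx=6,fy=6,interpolation=cv2.INTER_NEAREST),cv2.COLOR_RGB2BGR))
E
done
```

```text
t 17.8 pos [515.3 315.3  79. ] yaw -0.6 zaxis [ 0.046 -0.008 -0.999] F [-0.24 -0.14 -4.76] w 15.0
tool delta cm [ 2.   50.05 -4.65]
t 17.85 pos [515.4 315.4  79.1] yaw -0.6 zaxis [ 0.046 -0.008 -0.999] F [ 0.28  0.44 -3.68] w 14.6
tool delta cm [ 2.   50.06 -4.65]
t 17.9 pos [515.3 315.3  78.8] yaw -0.6 zaxis [ 0.046 -0.008 -0.999] F [-0.19  0.04 -3.12] w 14.8
tool delta cm [ 2.01 50.05 -4.67]
```

View pics/s11.png

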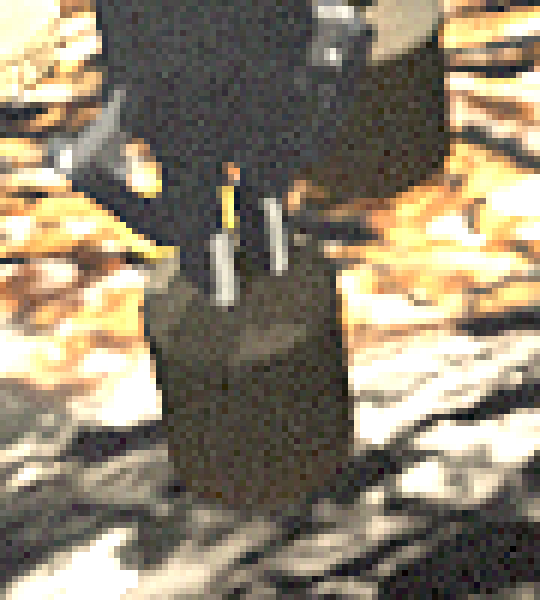

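About 3.8 N, so it's light as expected. Carrying it to the left well.

servo_tool([
  {"jaw": 1, "slide": [0, 0, -1], "spin": 0},
  {"jaw": 1, "slide": [0, 0.5, -1.5], "spin": 0},
  {"jaw": 1, "slide": [0, 1, -1.5], "spin": 0},
  {"jaw": 1, "slide": [0, 2, -1], "spin": 0},
  {"jaw": 1, "slide": [0, 3, -0.5], "spin": 0},
  {"jaw": 1, "slide": [0, 3.2, 0], "spin": 0},
  {"jaw": 1, "slide": [0, 3.2, 0], "spin": 0},
  {"jaw": 1, "slide": [0, 3.2, 0], "spin": 0},
  {"jaw": 1, "slide": [0, 3.2, 0], "spin": 0},
  {"jaw": 1, "slide": [0, 3.2, 0], "spin": 0},
  {"jaw": 1, "slide": [0, 3.2, 0], "spin": 0},
  {"jaw": 1, "slide": [0, 3.2, 0], "spin": 0},
])

```text
time: 18.95
ee_pos: [509.1, 24.1, 151.6]
tool_rot: [1.0, 0.003, 0.027, 0.0]
force: [0.9, 0.1, -3.9]
grip_width: 14.7
```

```bash
python3 go.py 527.5 -185 130
```

```text
t 18.95 pos [509.1  24.1 151.6] yaw 0.3 zaxis [ 0.054 -0.001 -0.999] F [ 0.89  0.12 -3.9 ] w 14.7
tool delta cm [ 1.6  20.92  2.27]
```

servo_tool([
  {"jaw": 1, "slide": [0.3, 3.2, 0], "spin": 0},
  {"jaw": 1, "slide": [0.4, 3.2, 0], "spin": 0},
  {"jaw": 1, "slide": [0.4, 3.2, 0], "spin": 0},
  {"jaw": 1, "slide": [0.4, 3, 0], "spin": 0},
  {"jaw": 1, "slide": [0.3, 2.5, 0], "spin": 0},
  {"jaw": 1, "slide": [0.2, 1.8, 0.3], "spin": 0},
  {"jaw": 1, "slide": [0, 1, 0.5], "spin": 0},
  {"jaw": 1, "slide": [0, 0.4, 0.5], "spin": 0},
  {"jaw": 1, "slide": [0, 0, 0.4], "spin": 0},
  {"jaw": 1, "slide": [0, 0, 0], "spin": 0},
])

```text
time: 19.78
ee_pos: [529.6, -176.9, 148.7]
tool_rot: [0.999, -0.001, 0.033, 0.003]
force: [0.7, -0.1, -4.2]
grip_width: 14.7
```

```bash
python3 go.py 527.5 -185 110; python3 held.py
```

```text
t 19.78 pos [ 529.6 -176.9  148.7] yaw -0.1 zaxis [ 0.066 -0.005 -0.998] F [ 0.67 -0.06 -4.18] w 14.7
tool delta cm [-0.47  0.8   3.85]
side lid 229 [ 527.5 -174.4  180. ] [74. 76. 10.]
side body 8 165 [ 530.8 -176.8] rms 1.6
side body 50 196 [ 530.1 -176.8] rms 1.6
top lid 350 [ 529.7 -170.9  178.5] [74. 59.  7.]
top body 8 84 [ 531.2 -179.2] rms 0.4
top body 50 75 [ 530.7 -179.1] rms 0.5
```

servo_tool([
  {"jaw": 1, "slide": [-0.2, 0.3, 0.6], "spin": 0},
  {"jaw": 1, "slide": [-0.2, 0.3, 0.8], "spin": 0},
  {"jaw": 1, "slide": [-0.1, 0, 0.9], "spin": 0},
  {"jaw": 1, "slide": [-0.1, 0, 0.9], "spin": 0},
  {"jaw": 1, "slide": [-0.05, 0, 0.6], "spin": 0},
  {"jaw": 1, "slide": [0, 0, 0.2], "spin": 0},
  {"jaw": 1, "slide": [0, 0, 0], "spin": 0},
])

```text
time: 20.47
ee_pos: [525.8, -178.3, 104.1]
tool_rot: [0.999, 0.003, 0.033, 0.002]
force: [-0.2, 0.6, -4.2]
grip_width: 14.5
```

```bash
python3 go.py 526.3 -183.7 85; python3 held.py
```

```text
t 20.47 pos [ 525.8 -178.3  104.1] yaw 0.3 zaxis [ 0.066 -0.004 -0.998] F [-0.18  0.61 -4.24] w 14.5
tool delta cm [-0.08  0.53  1.92]
side lid 233 [ 522.  -174.7  135.4] [77. 74. 10.]
side body 8 155 [ 526.9 -178. ] rms 1.6
side body 50 181 [ 526.3 -177.9] rms 1.6
top lid 300 [ 526.4 -172.4  133.8] [74. 58.  7.]
top body 8 66 [ 527.4 -181. ] rms 0.4
top body 50 61 [ 526.6 -180.9] rms 0.5
```

servo_tool([
  {"jaw": 1, "slide": [0, 0.4, 0.2], "spin": 0},
  {"jaw": 1, "slide": [0, 0.2, 0.5], "spin": 0},
  {"jaw": 1, "slide": [-0.05, 0, 0.5], "spin": 0},
  {"jaw": 1, "slide": [0, 0, 0.2], "spin": 0},
  {"jaw": 1, "slide": [0, 0, 0], "spin": 0},
])

```text
time: 20.98
ee_pos: [527.9, -186.0, 91.0]
tool_rot: [0.999, 0.003, 0.035, 0.003]
force: [1.5, 0.2, -3.8]
grip_width: 14.9
```

```bash
python3 go.py 526.3 -183.5 64; python3 held.py
```

```text
t 20.98 pos [ 527.9 -186.    91. ] yaw 0.3 zaxis [ 0.069 -0.005 -0.998] F [ 1.49  0.18 -3.78] w 14.9
tool delta cm [-0.35 -0.26  2.69]
side lid 234 [ 525.8 -181.4  122.4] [74. 80. 10.]
side body 8 164 [ 529.3 -186.2] rms 1.7
side body 50 174 [ 528.6 -186.4] rms 1.6
top lid 287 [ 527.1 -181.3  121.4] [73. 57.  8.]
top body 8 72 [ 529.8 -188.8] rms 0.4
top body 50 57 [ 528.9 -188.6] rms 0.5
```

servo_tool([
  {"jaw": 1, "slide": [-0.15, -0.15, 0.3], "spin": 0},
  {"jaw": 1, "slide": [-0.1, -0.05, 0.3], "spin": 0},
  {"jaw": 1, "slide": [-0.05, 0, 0.2], "spin": 0},
  {"jaw": 1, "slide": [0, 0, 0], "spin": 0},
])

```text
time: 21.42
ee_pos: [525.7, -183.5, 83.0]
tool_rot: [0.999, 0.003, 0.035, 0.003]
force: [0.7, -0.1, -4.2]
grip_width: 14.6
```

```bash
python3 go.py 526 -183.3 64; python3 held.py
```

```text
t 21.42 pos [ 525.7 -183.5   83. ] yaw 0.3 zaxis [ 0.071 -0.005 -0.997] F [ 0.65 -0.09 -4.23] w 14.6
tool delta cm [-0.1  -0.03  1.89]
side lid 231 [ 523.9 -181.   114. ] [72. 76.  9.]
side body 8 151 [ 526.8 -183.6] rms 1.5
side body 50 181 [ 525.9 -183.7] rms 1.6
top lid 277 [ 526.2 -177.1  113.4] [74. 57.  8.]
top body 8 59 [ 527.4 -186.2] rms 0.3
top body 50 55 [ 526.4 -186.1] rms 0.5
```

servo_tool([
  {"jaw": 1, "slide": [-0.03, 0, 0.4], "spin": 0},
  {"jaw": 1, "slide": [-0.03, 0, 0.4], "spin": 0},
  {"jaw": 1, "slide": [-0.03, 0, 0.3], "spin": 0},
  {"jaw": 1, "slide": [0, 0, 0], "spin": 0},
])

```text
time: 21.85
ee_pos: [526.2, -183.8, 71.6]
tool_rot: [0.999, 0.003, 0.036, 0.003]
force: [-0.1, -0.2, -4.1]
grip_width: 14.4
```

```bash
python3 go.py 526 -183.3 64
```

```text
t 21.85 pos [ 526.2 -183.8   71.6] yaw 0.3 zaxis [ 0.072 -0.006 -0.997] F [-0.11 -0.22 -4.13] w 14.4
tool delta cm [-0.07 -0.06  0.76]
```

Inside the mouth with no contact force. Continuing down.

servo_tool([
  {"jaw": 1, "slide": [-0.05, 0, 0.25], "spin": 0},
  {"jaw": 1, "slide": [-0.03, 0, 0.25], "spin": 0},
  {"jaw": 1, "slide": [0, 0, 0.1], "spin": 0},
  {"jaw": 1, "slide": [0, 0, 0], "spin": 0},
])

```text
time: 22.18
ee_pos: [525.9, -183.8, 64.7]
tool_rot: [0.999, 0.003, 0.036, 0.003]
force: [0.0, 0.5, -2.5]
grip_width: 14.6
```

```bash
python3 go.py 526 -183.3 64
```

```text
t 22.18 pos [ 525.9 -183.8   64.7] yaw 0.3 zaxis [ 0.072 -0.006 -0.997] F [ 0.02  0.45 -2.52] w 14.6
tool delta cm [ 0.01 -0.05  0.07]
```

servo_tool([
  {"jaw": 1, "slide": [0, 0, 0.1], "spin": 0},
  {"jaw": 1, "slide": [0, 0, 0], "spin": 0},
])

```text
time: 22.35
ee_pos: [527.1, -184.0, 64.5]
tool_rot: [0.999, 0.003, 0.037, 0.003]
force: [-0.2, 0.1, -3.4]
grip_width: 14.8
```

```bash
python3 go.py 526 -183.3 64
```

```text
t 22.35 pos [ 527.1 -184.    64.5] yaw 0.3 zaxis [ 0.074 -0.006 -0.997] F [-0.17  0.1  -3.41] w 14.8
tool delta cm [-0.12 -0.07  0.05]
```

servo_tool([
  {"jaw": 1, "slide": [-0.05, 0, 0.12], "spin": 0},
  {"jaw": 1, "slide": [0, 0, 0.05], "spin": 0},
])

```text
time: 22.52
ee_pos: [528.4, -184.1, 64.1]
tool_rot: [0.999, 0.003, 0.039, 0.003]
force: [0.7, 1.1, -1.4]
grip_width: 14.5
```

```bash
python3 go.py 526 -183.3 64
```

```text
t 22.52 pos [ 528.4 -184.1   64.1] yaw 0.4 zaxis [ 0.077 -0.007 -0.997] F [ 0.68  1.13 -1.38] w 14.5
tool delta cm [-0.24 -0.08 -0.01]
```

Touching the floor. Releasing and retreating straight up.

servo_tool([
  {"jaw": 0.8, "slide": [0, 0, 0], "spin": 0},
  {"jaw": 0.6, "slide": [0, 0, 0], "spin": 0},
  {"jaw": 0.45, "slide": [0, 0, 0], "spin": 0},
  {"jaw": 0.45, "slide": [0, 0, 0], "spin": 0},
  {"jaw": 0.45, "slide": [0.1, 0, -1], "spin": 0},
  {"jaw": 0.45, "slide": [0.15, 0, -2.5], "spin": 0},
  {"jaw": 0.45, "slide": [0.2, 0, -3], "spin": 0},
  {"jaw": 0.45, "slide": [0.1, 0, -2], "spin": 0},
])

```text
time: 23.18
ee_pos: [523.4, -182.7, 148.9]
tool_rot: [0.999, 0.003, 0.034, 0.002]
force: [0.6, -0.4, 0.7]
grip_width: 47.2
```

```bash
python3 go.py 650 154 110; python3 chk.py c2
python3 - <<'E'
from h import *
f=shot('top')['frame'][150:280,340:500]
cv2.imwrite('pics/c2z.png',cv2.cvtColor(cv2.resize(f,None,fx=4,fy=4),cv2.COLOR_RGB2BGR))
E
```

```text
t 23.18 pos [ 523.4 -182.7  148.9] yaw 0.3 zaxis [ 0.068 -0.004 -0.998] F [ 0.61 -0.39  0.66] w 47.2
tool delta cm [ 12.57 -33.62   4.62]
side (517, -304) 219 lid mid [ 515.3 -300.4   95.9] medz 94.9
   body [ 519.2 -304.2]
side (527, -185) 264 lid mid [ 526.7 -180.    95.9] medz 94.8
   body [ 528.6 -184.3]
top (517, -304) 48 lid mid [ 490.7 -292.7   93.1] medz 92.5
   body [ 520.1 -306.4]
top (527, -185) 388 lid mid [ 527.8 -183.9   95.1] medz 93.3
   body [ 529.1 -186.8]
```

View pics/c2z.png

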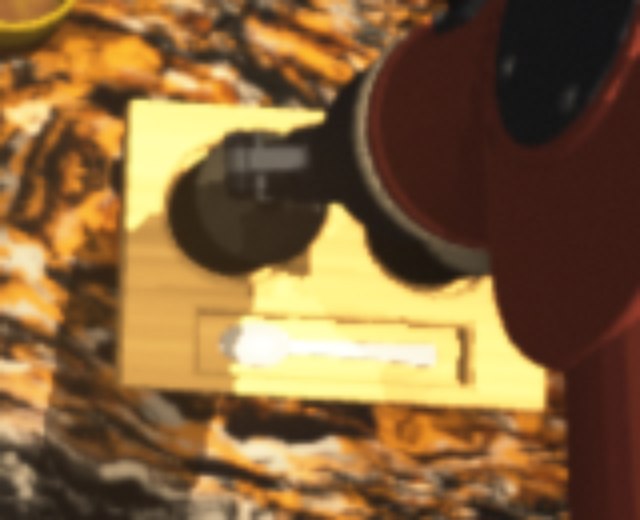

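View pics/c2side.png

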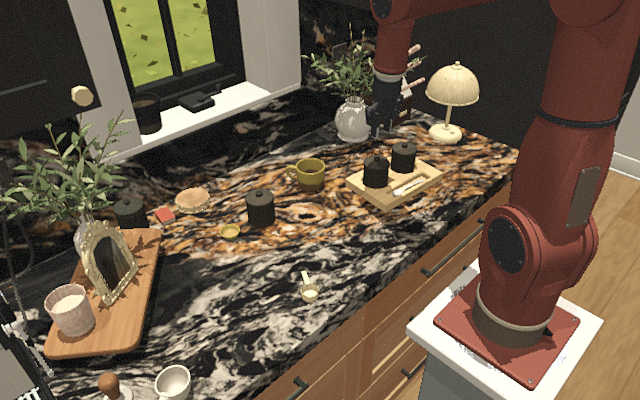

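Both light tins are seated at px (375,171) and (403,157), with lids at the same height of 94.8. Now back to the full one; I'll re-measure it.

servo_tool([
  {"jaw": 0.45, "slide": [1.2, -3, 0], "spin": 0},
  {"jaw": 0.45, "slide": [1.4, -4, 0], "spin": 0},
  {"jaw": 0.45, "slide": [1.4, -4, 0], "spin": 0},
  {"jaw": 0.45, "slide": [1.4, -4, 0], "spin": 0},
  {"jaw": 0.45, "slide": [1.4, -4, 0], "spin": 0},
  {"jaw": 0.45, "slide": [1.4, -4, 0], "spin": 0},
  {"jaw": 0.45, "slide": [1.4, -4, 0], "spin": 0},
  {"jaw": 0.45, "slide": [1.2, -3, 0], "spin": 0},
  {"jaw": 0.45, "slide": [0.6, -1, 0], "spin": 0},
  {"jaw": 0.45, "slide": [0, 0, 0], "spin": 0},
])

```text
time: 24.17
ee_pos: [634.5, 130.7, 147.4]
tool_rot: [1.0, -0.002, 0.03, 0.003]
force: [0.3, -1.0, -0.2]
grip_width: 47.0
```

```bash
python3 - <<'E'
from meas import *
for n in('side','top'):
    W=world(shot(n)); d=np.hypot(W[...,0]-650,W[...,1]-154)
    k=W[(d<30)&(W[...,2]>93)&(W[...,2]<103)]; b=W[(d<55)&(W[...,2]>20)&(W[...,2]<75)]
    if len(k): print(n,len(k),np.round(k.mean(0),1))
    if len(b)>30:
        r=least_squares(lambda q:np.hypot(b[:,0]-q[0],b[:,1]-q[1])-38.5,[650,154],loss='soft_l1',f_scale=2); print(len(b),np.round(r.x,1))
E
python3 go.py 649 154 80
```

```text
side 32 [646.9 157.4  96.8]
435 [650.9 154.7]
t 24.27 pos [633.8 127.4 147.4] yaw -0.4 zaxis [ 0.059 -0.007 -0.998] F [-0.51 -0.69  0.14] w 47.1
tool delta cm [ 1.1  -2.72  6.8 ]
```

servo_tool([
  {"jaw": 0.45, "slide": [0.6, -1.3, 1.3], "spin": 0},
  {"jaw": 0.45, "slide": [0.4, -1, 1.8], "spin": 0},
  {"jaw": 0.45, "slide": [0, 0, 1.8], "spin": 0},
  {"jaw": 0.45, "slide": [0, 0, 0.8], "spin": 0},
  {"jaw": 0.45, "slide": [0, 0, 0], "spin": 0},
])

```text
time: 24.68
ee_pos: [647.7, 139.0, 87.0]
tool_rot: [1.0, -0.009, 0.029, 0.007]
force: [0.3, 0.2, -0.2]
grip_width: 46.9
```

```bash
python3 go.py 651 154.5 53.5
```

```text
t 24.68 pos [647.7 139.   87. ] yaw -1.0 zaxis [ 0.059 -0.014 -0.998] F [ 0.26  0.18 -0.17] w 46.9
tool delta cm [ 0.1  -1.6   3.34]
```

servo_tool([
  {"jaw": 0.45, "slide": [0.1, -0.8, 0], "spin": 0},
  {"jaw": 0.45, "slide": [0, -0.7, 0], "spin": 0},
  {"jaw": 0.45, "slide": [0, 0, 0.6], "spin": 0},
  {"jaw": 0.45, "slide": [0, 0, 0.4], "spin": 0},
  {"jaw": 0.45, "slide": [0, 0, 0], "spin": 0},
])

```text
time: 25.1
ee_pos: [650.3, 152.3, 77.5]
tool_rot: [0.999, -0.011, 0.03, 0.007]
force: [-0.1, -0.0, -0.4]
grip_width: 46.6
```

```bash
python3 go.py 651 154.5 53.5
```

```text
t 25.1 pos [650.3 152.3  77.5] yaw -1.3 zaxis [ 0.06  -0.015 -0.998] F [-0.13 -0.02 -0.41] w 46.6
tool delta cm [-0.08 -0.26  2.4 ]
```

servo_tool([
  {"jaw": 0.45, "slide": [-0.1, -0.2, 0.7], "spin": 0},
  {"jaw": 0.45, "slide": [0, 0, 0.7], "spin": 0},
  {"jaw": 0.45, "slide": [0, 0, 0.6], "spin": 0},
  {"jaw": 0.45, "slide": [0, 0, 0.2], "spin": 0},
  {"jaw": 0.45, "slide": [0, 0, 0], "spin": 0},
])

```text
time: 25.52
ee_pos: [651.0, 154.1, 53.7]
tool_rot: [0.999, -0.011, 0.031, 0.007]
force: [-0.4, 0.4, -0.6]
grip_width: 47.1
```

```bash
python3 go.py 651 154.5 53.5; python3 - <<'E'
from h import *
p=shot('side');f=p['frame'][155:230,220:300]
cv2.imwrite('pics/s12.png',cv2.cvtColor(cv2.resize(np.clip(f.astype(float)*1.8,0,255).astype(np.uint8),None,fx=8,fy=8,interpolation=cv2.INTER_NEAREST),cv2.COLOR_RGB2BGR))
E
```

```text
t 25.52 pos [651.  154.1  53.7] yaw -1.3 zaxis [ 0.061 -0.015 -0.998] F [-0.44  0.36 -0.59] w 47.1
tool delta cm [-0.   -0.04  0.02]
```

View pics/s12.png

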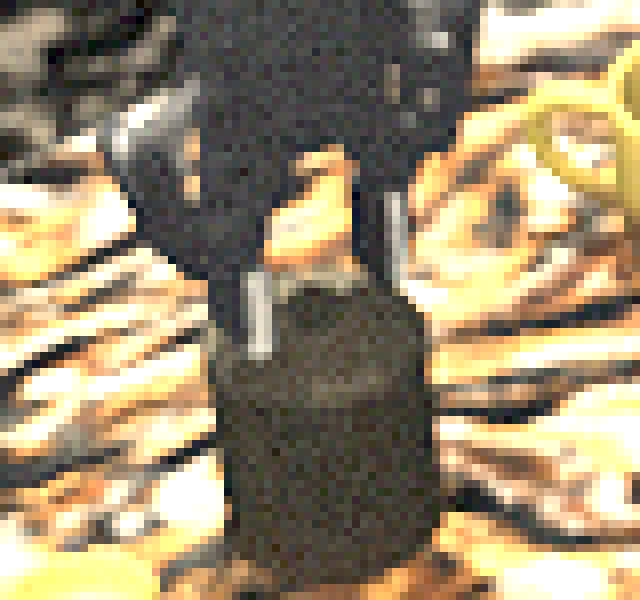

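Fingers straddle the knob. I'll close and lift slowly to an underside height of about 17 cm.

servo_tool([
  {"jaw": 0.8, "slide": [0, 0, 0], "spin": 0},
  {"jaw": 1, "slide": [0, 0, 0], "spin": 0},
  {"jaw": 1, "slide": [0, 0, 0], "spin": 0},
  {"jaw": 1, "slide": [0, 0, 0], "spin": 0},
  {"jaw": 1, "slide": [0, 0, 0], "spin": 0},
  {"jaw": 1, "slide": [0, 0, 0], "spin": 0},
  {"jaw": 1, "slide": [0, 0, -0.4], "spin": 0},
  {"jaw": 1, "slide": [0, 0, -0.7], "spin": 0},
  {"jaw": 1, "slide": [0, 0, -0.7], "spin": 0},
  {"jaw": 1, "slide": [0, 0, 0], "spin": 0},
])

```text
time: 26.4
ee_pos: [647.6, 153.5, 71.1]
tool_rot: [1.0, -0.011, 0.028, 0.008]
force: [1.0, 0.6, -6.5]
grip_width: 14.6
```

```bash
python3 go.py 651 154.5 223
```

```text
t 26.4 pos [647.6 153.5  71.1] yaw -1.3 zaxis [ 0.055 -0.016 -0.998] F [ 1.    0.62 -6.54] w 14.6
tool delta cm [  1.19   0.12 -15.14]
```

servo_tool([
  {"jaw": 1, "slide": [0, 0, -0.8], "spin": 0},
  {"jaw": 1, "slide": [0, 0, -1.4], "spin": 0},
  {"jaw": 1, "slide": [0, 0, -1.8], "spin": 0},
  {"jaw": 1, "slide": [0, 0, -1.8], "spin": 0},
  {"jaw": 1, "slide": [0, 0, -1.8], "spin": 0},
  {"jaw": 1, "slide": [0, 0, -1.8], "spin": 0},
  {"jaw": 1, "slide": [0, 0, -1.8], "spin": 0},
  {"jaw": 1, "slide": [0, 0, -1.8], "spin": 0},
  {"jaw": 1, "slide": [0, 0, -1.2], "spin": 0},
  {"jaw": 1, "slide": [0, 0, -0.5], "spin": 0},
  {"jaw": 1, "slide": [0, 0, 0], "spin": 0},
  {"jaw": 1, "slide": [0, 0, 0], "spin": 0},
])

```text
time: 27.4
ee_pos: [637.0, 156.8, 236.0]
tool_rot: [0.999, -0.01, 0.03, 0.007]
force: [0.6, 0.1, -6.9]
grip_width: 14.7
```

```bash
python3 go.py 651 154.5 223; python3 held.py; python3 chk.py c3; python3 go.py 651 154.5 223
```

```text
t 27.4 pos [637.  156.8 236. ] yaw -1.2 zaxis [ 0.059 -0.015 -0.998] F [ 0.57  0.1  -6.86] w 14.7
tool delta cm [1.32 0.18 1.39]
side lid 314 [632.4 159.  266.8] [77. 76.  9.]
side body 8 215 [636.9 157.3] rms 1.4
side body 50 257 [636.7 157.3] rms 1.3
side (517, -304) 219 lid mid [ 516.  -299.2   96. ] medz 94.6
   body [ 518.9 -304.5]
side (527, -185) 261 lid mid [ 525.7 -181.6   96. ] medz 94.7
   body [ 528.7 -184.5]
top (517, -304) 655 lid mid [ 519.4 -305.4   94.5] medz 93.5
   body [ 519.6 -307. ]
top (527, -185) 663 lid mid [ 529.  -185.2   95.2] medz 93.5
   body [ 529.2 -186.7]
t 27.6 pos [636.5 156.4 234.4] yaw -1.2 zaxis [ 0.056 -0.016 -0.998] F [ 0.37 -0.05 -6.19] w 15.0
tool delta cm [1.38 0.14 1.22]
```

View pics/c3side.png

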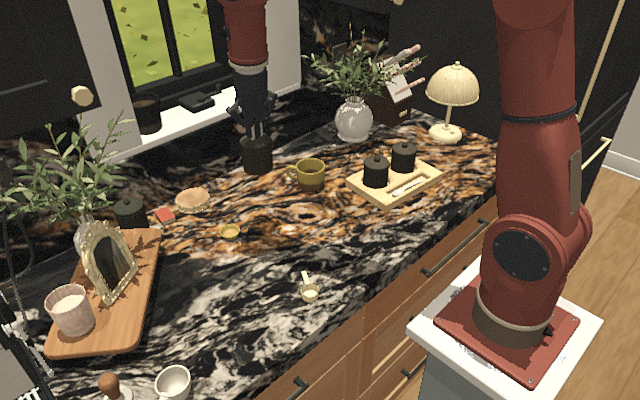

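The full tin hangs upright at px (257,155), with its underside about 180 mm up. The other two are seated, and the mug, bowl and scoop haven't moved. I'll let it settle, then hand in.

servo_tool([
  {"jaw": 1, "slide": [0, 0, 0], "spin": 0},
  {"jaw": 1, "slide": [0, 0, 0], "spin": 0},
  {"jaw": 1, "slide": [0, 0, 0], "spin": 0},
  {"jaw": 1, "slide": [0, 0, 0], "spin": 0},
])

```text
time: 27.93
ee_pos: [635.6, 155.9, 231.4]
tool_rot: [1.0, -0.01, 0.026, 0.008]
force: [-0.4, 0.6, -6.5]
grip_width: 14.9
```

```bash
python3 go.py 651 154.5 223; python3 -c "
from h import *
print(job.hand_in())"
```

```text
t 27.93 pos [635.6 155.9 231.4] yaw -1.2 zaxis [ 0.052 -0.017 -0.999] F [-0.42  0.62 -6.47] w 14.9
tool delta cm [1.5  0.09 0.92]
the job is handed in; nothing more can be done
None
```

I put the two light canisters in the wells and handed the job in at 27.9 s with the full one held up in the gripper. `hand_in` gave no verdict, so everything below is from my own checks.

**Which is which:** I lifted all three by the knob. The tin at (446, 53) pulled about 3.7 N and went in the right well. The tin at (516, 316) pulled about 3.8 N and went in the left well. The tin at (651, 155) pulled about 6.3 N, so it is the full one. I set it back down and picked it up again last.

**Last checks:**
- **Wells:** both tins stand about 10 mm higher than they did on the worktop, as seated ones should. They are within about 3 mm of the well centres.
- **Full tin:** it is upright, with its underside about 178 mm up and a 6.5 N load on the wrist. The arm was still sinking slowly, about 9 mm/s over the last third of a second, below the 50 mm/s limit.
- **Bystanders:** the mug, scoop and bowl looked unmoved in the last picture. I did not measure them again.

**What disagreed:**
- **Fingertip height:** the fingertips ended about 36 mm higher than the reported TCP. My first grasp closed on air because of this, so I used heights from the camera after that.
- **Grip width:** it read about 14.8 mm on the 20 mm knob.
- **Tool tilt:** the tool slowly tilted during the work, to about 0.08 rad at most and 0.05 rad at the end. The tins themselves stayed nearly vertical.
- **Set-down of the full tin:** it briefly pressed on the worktop with about 16 N when I put it back.

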